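# Reverse the gear shaft in its sloping cradle

## Robot

A 6-joint arm with a two-finger parallel gripper is mounted at the origin on the work surface. World frame = base frame: x ahead of the robot, y to its left, z up, the work surface at z = 0. Lengths are in m, angles in rad, forces in N, time in s.
With the tool pointing down it reaches from about 0.3 to 0.75 m from the base axis. Payload 8.5 kg.
Tool frame: the origin (TCP) lies midway between the tips of the shut fingers; the grasp point (between the pads) lies 19 mm behind it (bot.grip_depth is the distance from the TCP to the grasp point, in m); y points along the fingers, z is the direction in which the jaws open and shut, and the axes are right-handed (so a half turn about y gives the same grasp; the last joint's range is limited). The gripper opens to 88 mm and grips with 3 to 60 N. Pads are 18 mm wide; open, the fingers measure 123 mm over their backs; the gripper's body (75 mm by 187 mm) begins 45 mm behind the grasp point.
Start: joints at [1.062, 0.381, 1.297, -0, 1.464, -0.215], TCP at [0.159, 0.526, 0.239] pointing down, gripper open.
Joint ranges: [-3.11, 3.11], [-0.89, 2.33], [0.22, 2.48], [-1.42, 4.56], [0.17, 2.85], [-2.88, 2.88]. Speed limits (rad/s): [2.39, 2.39, 3.14, 3.14, 3.14, 3.14].

## Interface

Orientations are given as a 3x3 rotation matrix whose columns are the frame's x, y, z axes.
In Python, from rig import bot gives the robot as it stands. The module is installed in compiled form; this text tells all that it offers.
- The arm moves only by the tool play_rows, never from a script. Its argument "motion" is one flat list of numbers, 7 for each row, row after row: the opening, from 0 (shut) to 1 (fully open), then the shift along the tool's x, y, z normalised to -1 to 1, where 1 is 20 mm, then the turn, a rotation vector about the tool's x, y, z normalised to -1 to 1, where 1 is 0.12 rad. In form: [grip, x, y, z, wx, wy, wz, grip, x, y, z, wx, wy, wz, ...]. A call has 1 to 5 rows; each row shifts and turns the commanded pose from where the row before left it, along the tool's axes as they then stand; what a row does not reach is not made up. A row lasts 1/10 s, in which the tool goes at most 50 mm and 8.59 degrees, less where a joint would pass 70% of its speed; a pose out of reach is approached as far as the arm can. A call with a number of a shift or a turn outside -1 to 1 is refused whole. A call with a gripper value outside its range is refused whole. The fingers move at their own pace and stop on an object; "newtons" is the grip in N (left out, the last holds). Time passes only in rows, so rows that do not move let the fingers close. It gives the time, the measured TCP pose, the force and the opening at its end, in the units of the state.
- bot.observe(): the state, without advancing time (a new reading comes with each control period).
- bot.grab_frame(name): name is "side" or "top" or "wrist"; returns a dict with "pixels" (400x640x3 uint8, red, green, blue), "intrinsics" (3x3 intrinsics, pixels), "rvec" (rotation vector, rad) and "tvec" (3), from world to camera coordinates, as OpenCV has them; the wrist camera has in their place "hand_eye" (4x4, takes a point from camera to tool coordinates, whose origin is the TCP and whose axes are the tool frame's). Camera axes: x right, y down, z forward; pixel columns grow to the right and rows downward; lengths in m; the calibration is good to about 2 mm. The wrist camera is an equidistant fisheye: a pixel r from the principal point sees the ray r / f radians off the axis. A picture is of the moment at which its call begins: read the wrist's pose just before it. There is no depth.
- bot.finish_job(): hands the job in, once; it reports no verdict.
Trained networks look in a picture, given as the dict that the camera call returned (one of the last four; its "shot" number tells which), for a name from the list of things; names that differ only in an ending like _2 or _b are one class to them, and where a whole thing is asked for, a point or a joint stands for the part that bears it (a point fixed in the world has none). Each returns a list of dicts, best first, with "confidence" (0 to 1); they miss things now and then, are a little off and sometimes report something else, mostly with a low value. They report only what shows in the picture. A call takes as long as a camera call. They do not tell look-alikes from the thing itself.
- bot.find_in(label, picture): "location" ([x, y, z] in m, in world coordinates, good to about 4 mm: the middle of the surface that is visible of it).
The state is a dict: "time": time; "joint_pos": joint angles; "qvel": joint speeds; "joint_torque": joint torques, N m; "ee_pos": TCP position; "ee_rot": TCP orientation; "force": force on the tool from outside, world axes, zero at the start; "torque": the same for the moment, N m; "grip_width": finger opening in m.
Only numpy, scipy, OpenCV 4.12 (cv2) and the standard library are available. Lean on these libraries where they do the work, as an engineer would, in place of code of your own. Each camera call takes 0.05 s, during which the arm holds its last target.

## Task

The gear shaft lies the wrong way round in the sloping blue cradle, held by the sliding keeper at its upper end. Slide the keeper up, lift the shaft out, turn it end for end and lay it gently back in both V-rests with its yellow-banded end downhill, flush against the red stop plate; then slide the keeper back down flush against the shaft's upper end and let go. Do not bump the dial gauge stand, and leave the green spray can, the piston and the orange tray undisturbed.

Things in the scene. Friction and masses are not known exactly. Their poses are not given: they have to be found in the camera images.
- ramp: Top of the fixed sloping blue cradle. Origin: the point on the red stop plate's face where the centre of the shaft's end belongs, 68 mm above the bench. x points uphill along the seated shaft's axis, rising at 28 degrees (0.489 rad); y level, across; z square to the slope, up. The blue ramp plate (60 mm wide, x = -8 to 257) has its face at z = -48. The red stop plate: 46 wide, x = -8 to 0, top at z = +14.
- rest_low (a point): Lower dark steel V-rest: centre of its notch, on the seated shaft's axis (ramp x = 33). 12 mm thick along ramp x; 90 degree notch 37 mm wide at the top, 49 mm over all, top 2 mm above the axis. The 24 mm shaft beds in it with its axis at ramp y = z = 0.
- rest_high (a point): Upper V-rest, the same (ramp x = 161). Between the rests (ramp x = 39 to 155) there is free room beside and under the shaft.
- cradle: The cradle's flat blue foot, 250 (x = -115 to +135) x 110 (y) x 12 mm, origin on its underside, x uphill; fixed. Two blue posts on it carry the ramp.
- shaft_mid (a point): The loose gear shaft: mid-length, on its axis. Steel bar 190 mm long, 24 mm diameter, about 0.5 kg; its x points along it to the yellow-banded gear end. Starts in both V-rests, yellow end uphill, plain end 6 mm short of the stop, upper end under the keeper's lip. Friction holds it anywhere on the slope: it does not slide down by itself. It is plain bar, free to grip, between the rests from x = -58 to +20 mm.
- gear (a point): Middle of the gear fixed on the shaft, at shaft x = +30 mm: 50 mm diameter over its teeth, 20 mm wide (shaft x = +20 to +40).
- gear_end (a point): Centre of the shaft's yellow-banded end face (x = +95 mm on the shaft). Must finish at the ramp's origin.
- plain_end (a point): Centre of the shaft's other end face, the plain splined one (x = -95 mm).
- keeper (a joint): Slide of the aluminium keeper along the ramp, in m: 0 = its face at ramp x = 190 mm (home: flush on a 190 mm shaft that touches the stop); grows uphill to 0.042. Starts at 0.007 to 0.011. Stays where it is left; about 3 N moves it. Its lip reaches 12 mm downhill of its face, 14 to 20 mm above the shaft's axis, so above about 0.02 the shaft lifts out freely.
- keeper_handle (a point): Grip height of the keeper's black handle block, 13 mm below its top: 18 mm along ramp x, 22 mm across (ramp y); stands from 20 to 55 mm above the shaft's axis (ramp z; this point at z = 42), centred 12 mm uphill of the keeper's face. The keeper block under it: 24 mm along x, 40 mm wide, top at ramp z = 20.
- keeper_face (a point): Centre of the keeper's face, on the shaft's axis line: the shaft's upper end face must finish flush here.
- gauge: Fixed dial gauge stand, origin under the middle of its base: grey base 56 x 50 x 50 mm tall, steel post 16 mm diameter up to 320 mm above the bench, with a dial of 48 mm diameter at 285 mm height that reaches 28 mm out from the post on its -y side. Not to be bumped.
- can: Loose green spray can with a white cap, 58 mm diameter, 190 mm tall, standing; origin under its middle. Leave it alone.
- piston: Loose aluminium piston, 76 mm diameter, 60 mm tall, standing; origin under its middle. Leave it alone.
- tray: Fixed orange parts tray, 100 x 150 x 35 mm tall; origin under its middle. Leave it alone.
Things that resemble listed ones, but are neither listed nor needed, are in the scene too. What is shaped like the part that bears shaft_mid but turquoise is not meant.

How it is judged:
On the way, in this order (a step that is already met when the one before it is completed fails the run):
1. the keeper is slid up clear of the shaft (value of joint keeper above 0.018 m), for 0.1 s.
2. the shaft is lifted clear out of the V-rests (z of shaft_mid in the frame of ramp above 0.03 m), for 0.1 s.
At the end, for the whole second after the job is handed in: Shaft at rest, released, in both V-rests: yellow-banded end downhill within 3 mm of the red stop, both ends within 4 mm of the cradle's axis sideways and in height; keeper's face within 4 mm of the shaft's upper end. Can and piston upright, within 12 mm of where they were (x of gear_end in the frame of ramp between -0.003 and 0.003 m and y of gear_end in the frame of ramp between -0.004 and 0.004 m and z of gear_end in the frame of ramp between -0.004 and 0.004 m and y of plain_end in the frame of ramp between -0.004 and 0.004 m and z of plain_end in the frame of ramp between -0.004 and 0.004 m and distance between keeper_face and plain_end below 0.004 m and linear speed of shaft below 0.01 m/s and contact force between the fingers and shaft below 0.1 N and distance of each of can, piston from where it was at the start of the episode below 0.012 m and angle between each of can, piston's own z axis and vertical below 0.1 rad); the robot touches nothing.
It fails at once if the dial gauge stand is bumped (over 2 N) (contact force between gauge and anything else above 2 N).
It fails at once if the tray is pushed (over 4 N) (contact force between tray and anything else above 4 N).
It fails at once if the spray can is shifted over 20 mm or tipped (distance of can from where it was at the start of the episode above 0.02 m or angle between can's own z axis and vertical above 0.25 rad).
It fails at once if the piston is shifted over 20 mm or tipped (distance of piston from where it was at the start of the episode above 0.02 m or angle between piston's own z axis and vertical above 0.25 rad).
It fails at once if the shaft is dropped on or rammed into the cradle (over 100 N) (contact force between shaft and ramp above 100 N).
It also fails if it takes over 70 s, if anything falls off the work surface, if the arm or the gripper's body presses on something with over 40 N, if the wrist force passes 120 N, or if a joint passes its speed limit or range.

## Working session

There is one attempt and no reset: what is moved stays moved. The work goes in short steps, Python scripts to look and compute and a tool call to move; the robot and the scene stay as the last step left them, time stands still between calls to the robot, and variables do not carry over. Pictures are saved under pics/ and viewed, and the job is handed in when it is done.

Besides the shell and the picture viewer there is one more tool, called after "Request:" as name(argument=value, ...) on one line, values as JSON. play_rows: Moves the arm, as the interface text tells. Its arguments: {"type":"object","properties":{"motion":{"type":"array"},"newtons":{"type":"number"}},"required":["motion"]}

```bash
mkdir -p pics
python3 - <<'E'
from rig import bot
import cv2,json
s=bot.observe(); print({k:(v if not hasattr(v,'round') else v) for k,v in s.items()})
for n in ["side","top","wrist"]:
    p=bot.grab_frame(n); cv2.imwrite(f"pics/{n}0.png",p["pixels"][:,:,::-1])
    print(n,{k:v for k,v in p.items() if k!="pixels"})
    for l in ["ramp","rest_low","rest_high","cradle","shaft_mid","gear","gear_end","plain_end","keeper","keeper_handle","keeper_face","gauge","can","piston","tray"]:
        try:
            r=bot.find_in(l,p); print(l,[(d["confidence"],d["location"]) for d in r][:3])
        except Exception as e: print(l,e)
E
```

```text
{'time': 0.0, 'joint_pos': array([ 1.06169893e+00,  3.81189329e-01,  1.29827130e+00, -1.84913569e-05,
        1.46358960e+00, -2.15295425e-01]), 'qvel': array([ 1.64460298e-04,  1.70603197e-05,  2.49847333e-04, -1.18134512e-03,
        1.24071431e-04, -7.43838174e-04]), 'joint_torque': array([-9.00523246e-04, -4.37922871e+01, -2.24558473e+01,  7.12677673e-02,
        3.52048804e-02, -1.05101283e-04]), 'ee_pos': array([0.15913797, 0.52617538, 0.2381378 ]), 'ee_rot': array([[ 9.57150245e-01, -6.94354437e-04,  2.89590965e-01],
       [-2.89591649e-01, -1.28169599e-03,  9.57149431e-01],
       [-2.93433375e-04, -9.99998938e-01, -1.42785488e-03]]), 'force': array([-0.0795812 ,  0.69424963, -0.52926392]), 'torque': array([ 0.04084558,  0.03249512, -0.03042   ]), 'grip_width': 0.08798228505866339}
side {'intrinsics': array([[435.76311225,   0.        , 325.62271214],
       [  0.        , 435.76311225, 205.77535057],
       [  0.        ,   0.        ,   1.        ]]), 'rvec': array([ 0.86224616,  2.39536161, -1.2782902 ]), 'tvec': array([ 0.40969956, -0.11518375,  1.39868924]), 'shot': 1}

[... 2331 characters left out ...]
 0.        ,   0.        ,   1.        ]]), 'hand_eye': array([[ 4.45279017e-04,  9.55337862e-01,  2.95515432e-01,
        -7.65602738e-02],
       [-4.20480313e-04, -2.95515256e-01,  9.55337928e-01,
        -1.46443082e-01],
       [ 9.99999812e-01, -5.49650355e-04,  2.70114021e-04,
         2.63840422e-04],
       [ 0.00000000e+00,  0.00000000e+00,  0.00000000e+00,
         1.00000000e+00]]), 'shot': 3}
ramp []
rest_low []
rest_high []
cradle []
shaft_mid [(0.48, [0.3481, 0.2722, 0.0319])]
gear [(0.56, [0.3525, 0.2683, 0.0313])]
gear_end [(0.7, [0.3449, 0.2695, 0.0287])]
plain_end [(0.56, [0.3482, 0.2743, 0.0287])]
keeper []
keeper_handle []
keeper_face []
gauge []
can []
piston []
tray []
```

View pics/side0.png

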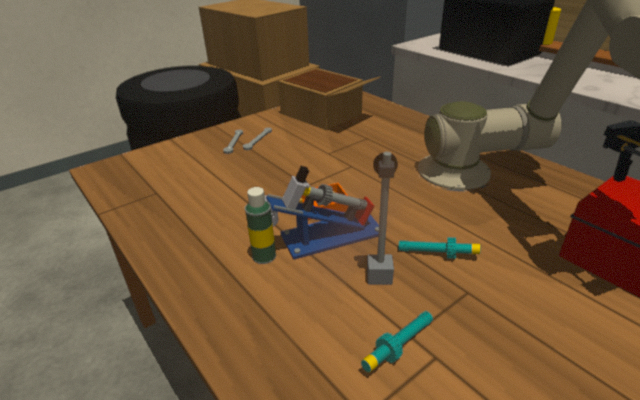

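View pics/top0.png

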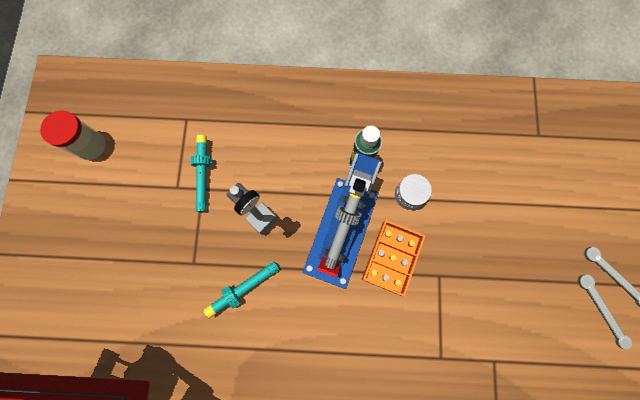

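View pics/wrist0.png

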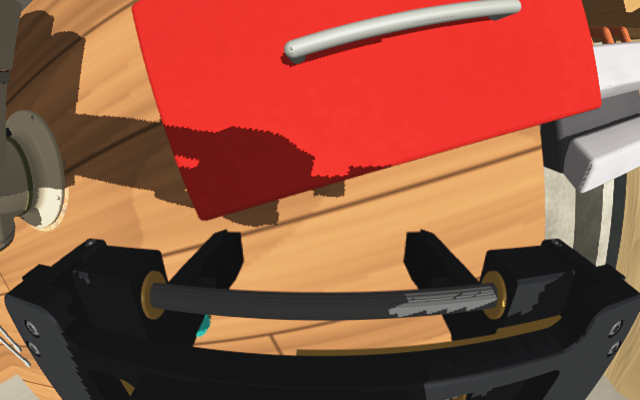

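The steel grey shaft in the blue cradle at top (345,225) and side (335,200) is the one meant. The turquoise shafts at top (202,175) and (240,292) are look-alikes. I'll confirm this in an enlarged crop and take fit points from it.

Run:
```python
import cv2,numpy as np
t=cv2.imread("pics/top0.png"); s=cv2.imread("pics/side0.png")
a=cv2.resize(t[115:295,290:440],None,fx=4,fy=4,interpolation=cv2.INTER_CUBIC)[:,:600]
cv2.imwrite("pics/top0z.png",cv2.resize(t[145:295,290:440],None,fx=4,fy=4,interpolation=cv2.INTER_CUBIC))
cv2.imwrite("pics/side0z.png",cv2.resize(s[150:270,230:400],None,fx=4.7,fy=4.7,interpolation=cv2.INTER_CUBIC))
```

```text
(no output)
```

View pics/top0z.png

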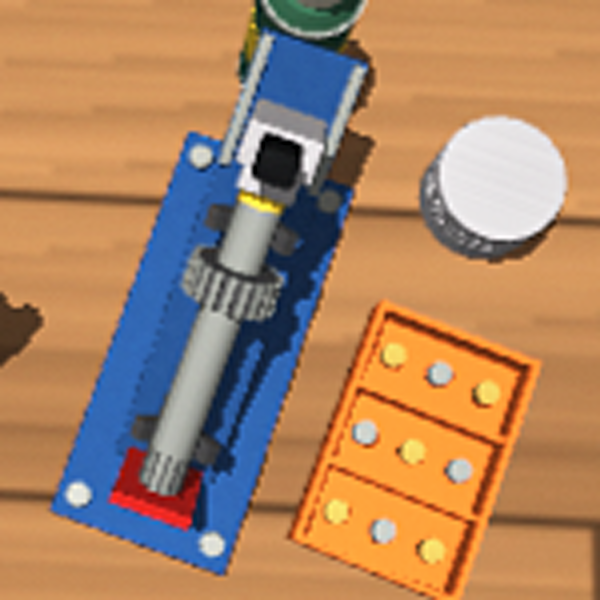

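View pics/side0z.png

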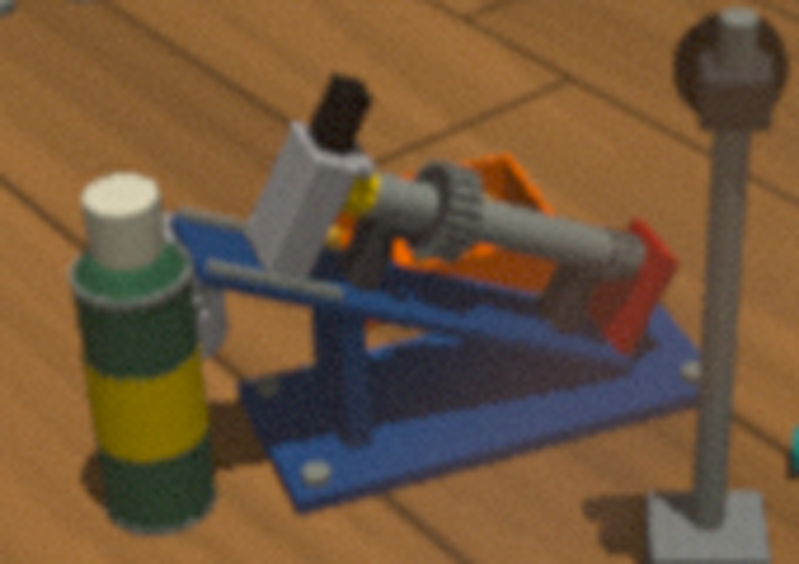

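```bash
cat > h.py <<'E'
import numpy as np,cv2
from scipy.spatial.transform import Rotation as R
from scipy.optimize import least_squares
CAM={"side":dict(K=np.array([[435.76311225,0,325.62271214],[0,435.76311225,205.77535057],[0,0,1]]),r=np.array([ 0.86224616,  2.39536161, -1.2782902 ]),t=np.array([ 0.40969956, -0.11518375,  1.39868924])),
"top":dict(K=np.array([[364.2631042,0,319.23240713],[0,364.2631042,199.33590396],[0,0,1]]),r=np.array([ 2.16059048, -2.0576427 ,  0.22257662]),t=np.array([0.03082349, 0.57355793, 0.78918151]))}
def proj(c,P):
    c=CAM[c]; return cv2.projectPoints(np.asarray(P,float).reshape(-1,3),c["r"],c["t"],c["K"],None)[0][:,0]
def center(c): 
    c=CAM[c]; return -cv2.Rodrigues(c["r"])[0].T@c["t"]
A=np.radians(28)
def ramp(x,y,yaw):
    Rm=R.from_euler('z',yaw).as_matrix()@R.from_euler('y',-A).as_matrix()
    return Rm,np.array([x,y,0.068])
def unz(p,s,o): return [(p[0]+.5)/s-.5+o[0],(p[1]+.5)/s-.5+o[1]]
E
cat > fit.py <<'E'
from h import *
T=lambda *p:unz(p,4,(290,145)); S=lambda *p:unz(p,4.7,(230,150))
# (cam, frame, pt mm, pix)   frame r=ramp, f=foot, k=keeper
obs=[("top","f",(135,55,12),T(192,132)),("top","f",(-115,55,12),T(52,512)),("top","f",(-115,-55,12),T(226,576)),
("top","r",(257,30,-48),T(268,30)),("top","r",(257,-30,-48),T(368,68)),
("side","f",(135,55,12),S(298,504)),("side","f",(135,-55,12),S(240,384)),("side","f",(-115,55,12),S(716,392)),
("side","r",(257,-30,-48),S(175,215)),
("side","k",(3,11,55),S(370,97))]
def res(v,full=False):
    Rm,o=ramp(*v[:3]); Rz=R.from_euler('z',v[2]).as_matrix()
    out=[]
    for c,f,p,u in obs:
        p=np.array(p)/1e3
        if f=="k": p=p+[.19+v[4],0,0]
        W=Rm@p+o if f!="f" else Rz@(p+[v[3],0,0])+[v[0],v[1],0]
        out.append(proj(c,W)[0]-u)
    out=np.array(out); return out if full else out.ravel()
if __name__=="__main__":
    print("cams",center("side"),center("top"))
    r=least_squares(res,[.42,.05,-.35,.1,.009],loss="soft_l1")
    print(r.x,np.degrees(r.x[2])); print(np.round(res(r.x,True),1))
    v=r.x; np.save("v.npy",v); Rm,o=ramp(*v[:3]); Rz=R.from_euler('z',v[2]).as_matrix()
    def box(x,y,z): return np.array([[a,b,c] for a in x for b in y for c in z])/1e3
    E=[(0,1),(2,3),(4,5),(6,7),(0,2),(1,3),(4,6),(5,7),(0,4),(1,5),(2,6),(3,7)]
    q=v[4]*1e3
    bs=[(box((-8,257),(-30,30),(-48,-48)),'r',(255,255,0)),(box((-8,0),(-23,23),(-48,14)),'r',(0,255,255)),
     (box((27,39),(-24.5,24.5),(-48,2)),'r',(0,255,0)),(box((155,167),(-24.5,24.5),(-48,2)),'r',(0,255,0)),
     (box((193+q,211+q),(-11,11),(20,55)),'r',(255,0,255)),(box((190+q,214+q),(-20,20),(-48,20)),'r',(255,255,255)),(box((-115,135),(-55,55),(0,12)),'f',(255,128,0)),
     (box((6,196),(-12,12),(0,0)),'r',(0,0,255))]
    for c,off,s,sz in (("top",(290,145),4,(150,150)),("side",(230,150),4.7,(170,120))):
        im=cv2.imread(f"pics/{c}0.png")[off[1]:off[1]+sz[1],off[0]:off[0]+sz[0]]
        im=cv2.resize(im,None,fx=s,fy=s,interpolation=cv2.INTER_CUBIC)
        for b,f,col in bs:
            W=b@Rm.T+o if f=='r' else (b+[v[3],0,0])@Rz.T+[v[0],v[1],0]
            u=((proj(c,W)-off+.5)*s-.5)
            for i,j in E: cv2.line(im,tuple(int(k) for k in u[i]),tuple(int(k) for k in u[j]),col,1)
        cv2.imwrite(f"pics/{c}_fit.png",im)
E
python3 fit.py
```

```text
cams [1.07262546 0.70274174 0.70219747] [0.39341774 0.05372695 0.89166257]
[ 0.41401322  0.02998942 -0.29762196  0.0868179   0.01255867] -17.05248201033657
[[-0.7 -1.1]
 [-0.4 -0.3]
 [-0.  -0.1]
 [-1.2 -0.3]
 [ 0.3 -0.7]
 [-0.2 -1.8]
 [-1.  -1.7]
 [ 2.7 -3.2]
 [ 0.  -1.9]
 [ 0.2 -1.6]]
```

View pics/top_fit.png

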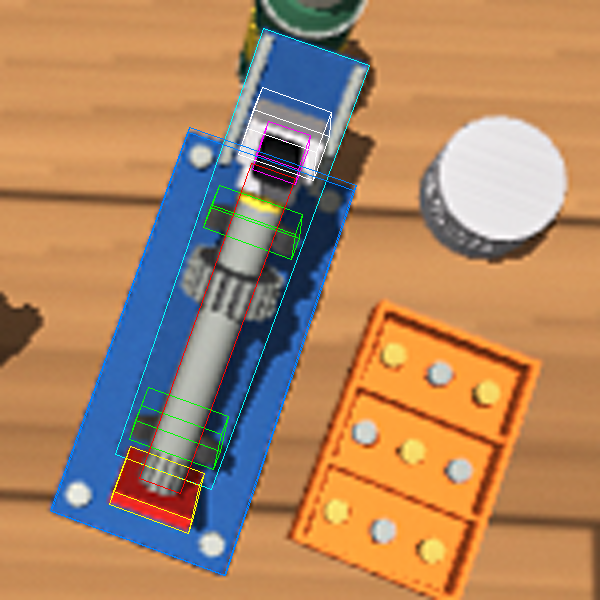

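View pics/side_fit.png

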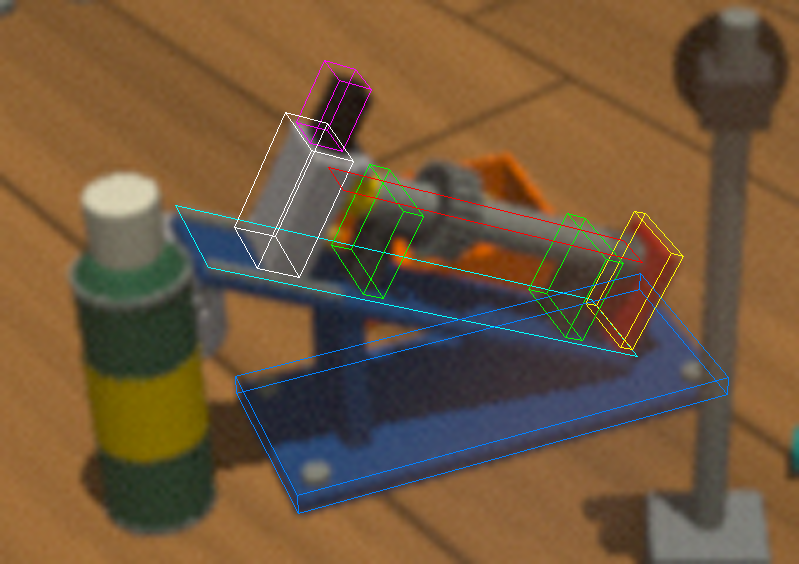

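Run:
```python
import cv2,numpy as np
def z(c,x,y,w,h,s,n):
    im=cv2.imread(f"pics/{c}0.png")[y:y+h,x:x+w]
    im=cv2.resize(im,None,fx=s,fy=s,interpolation=cv2.INTER_CUBIC)
    for i in range(0,w,10):
        cv2.line(im,(i*s,0),(i*s,6),(255,255,255),1); cv2.putText(im,str(x+i),(i*s,16),0,.35,(255,255,255),1)
    for i in range(0,h,10):
        cv2.line(im,(0,i*s),(6,i*s),(255,255,255),1); cv2.putText(im,str(y+i),(8,i*s+4),0,.35,(255,255,255),1)
    cv2.imwrite(f"pics/{n}.png",im)
z("top",300,145,90,75,8,"tz1"); z("top",295,215,90,75,8,"tz2"); z("side",258,155,100,60,8,"sz1"); z("side",270,195,115,70,7,"sz2")
```

```text
(no output)
```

View pics/tz1.png

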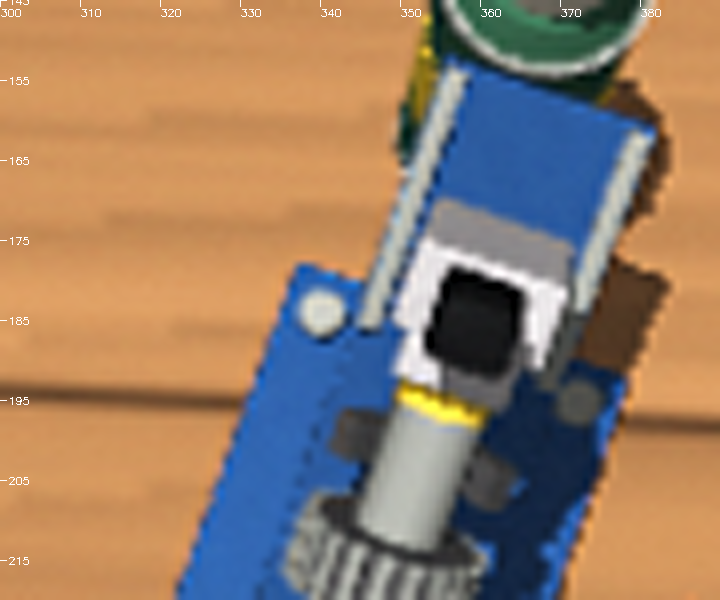

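View pics/tz2.png

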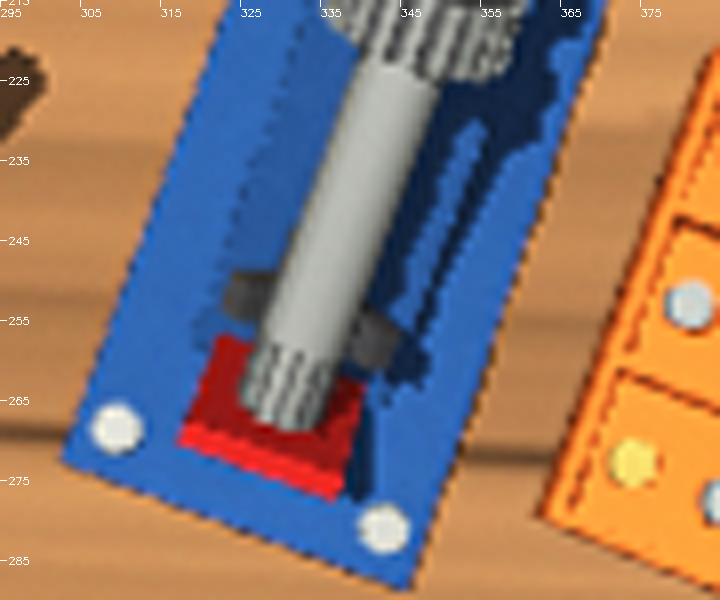

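View pics/sz1.png

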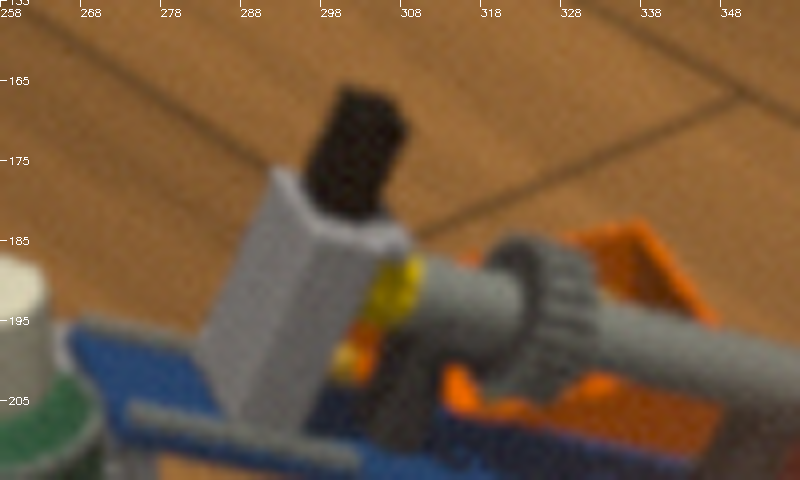

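View pics/sz2.png

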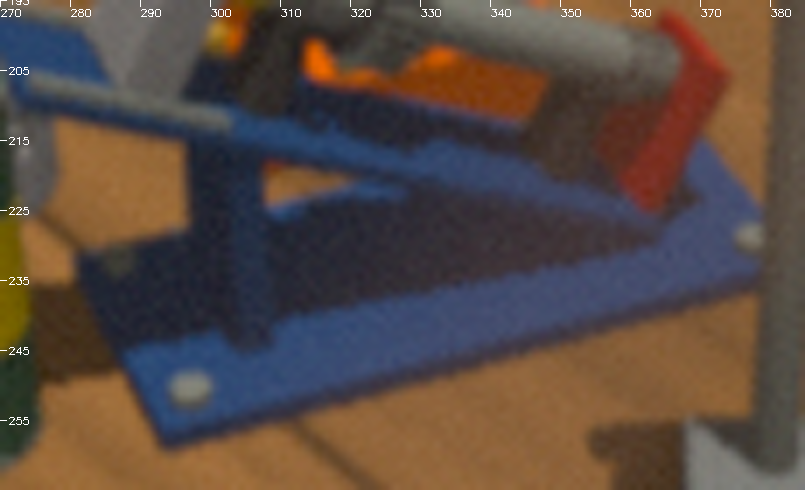

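```bash
cat > fit2.py <<'E'
from h import *
T1=lambda *p:unz(p,8,(300,145)); T2=lambda *p:unz(p,8,(295,215)); S1=lambda *p:unz(p,8,(258,155)); S2=lambda *p:unz(p,7,(270,195))
obs=[("top","k",(3,11,55),T1(427,345)),("top","k",(3,-11,55),T1(510,372)),("top","k",(21,11,20),T1(452,265)),("top","k",(21,-11,20),T1(528,288)),
("top","k",(24,20,20),T1(427,238)),("top","k",(24,-20,20),T1(568,285)),
("top","r",(257,30,-48),T1(447,60)),("top","r",(257,-30,-48),T1(655,128)),
("top","r",(-8,23,14),T2(178,440)),("top","r",(-8,-23,14),T2(335,500)),("top","r",(0,23,14),T2(188,423)),("top","r",(0,-23,14),T2(346,483)),
("top","r",(0,23,-48),T2(217,335)),("top","r",(0,-23,-48),T2(367,382)),
("top","f",(135,55,12),T1(300,263)),("top","f",(-115,55,12),T2(62,460)),("top","f",(-115,-55,12),T2(410,590)),
("side","k",(21,-11,55),S1(345,88)),("side","k",(3,11,55),S1(410,128)),("side","k",(24,-20,20),S1(273,165)),("side","k",(24,20,20),S1(318,232)),
("side","r",(-8,23,14),S2(730,75)),("side","r",(-4,-23,14),S2(668,12)),("side","r",(-8,23,-48),S2(655,213)),
("side","f",(135,55,0),S2(167,450)),("side","f",(135,-55,12),S2(78,258))]
lines=[("top",T2(400,75)),("top",T2(288,408)),("top",T1(443,402))]
def P(c,W,d):
    C=CAM[c]; rr=cv2.Rodrigues(cv2.Rodrigues(np.array(d[:3]))[0]@cv2.Rodrigues(C["r"])[0])[0]
    return cv2.projectPoints(np.asarray(W).reshape(-1,3),rr,C["t"]+d[3:],C["K"],None)[0][:,0]
def res(v,full=False):
    Rm,o=ramp(*v[:3]); Rz=R.from_euler('z',v[2]).as_matrix(); d={"top":v[5:11],"side":v[11:17]}
    out=[]
    for c,f,p,u in obs:
        p=np.array(p)/1e3
        if f=="k": p=p+[.19+v[4],0,0]
        W=Rm@p+o if f!="f" else Rz@(p+[v[3],0,0])+[v[0],v[1],0]
        out.append(P(c,W,d[c])[0]-u)
    L=[]
    for c,u in lines:
        a,b=P(c,np.array([[0.02,0,0],[.19,0,0]])@Rm.T+o,d[c]); n=np.array([-(b-a)[1],(b-a)[0]]);n/=np.linalg.norm(n); L.append(n@(np.array(u)-a))
    out=np.array(out)
    if full: return out,L
    reg=np.r_[v[5:8]/.0015,v[8:11]/.002,v[11:14]/.0015,v[14:17]/.002]
    return np.r_[out.ravel()/.6,np.array(L)/.4,reg]
if __name__=="__main__":
    r=least_squares(res,np.r_[[.42,.05,-.35,.1,.009],np.zeros(12)],loss="soft_l1")
    cov=np.linalg.inv(r.jac.T@r.jac)
    print(np.round(r.x,4),np.round(np.sqrt(np.diag(cov))[:5],4))
    o,L=res(r.x,True)
    for ob,e in zip(obs,o): print(ob[:3],np.round(e,1))
    print(np.round(L,2)); np.save("v.npy",r.x)
E
python3 fit2.py
```

```text
[ 4.151e-01  2.970e-02 -2.971e-01  8.520e-02  8.100e-03 -6.000e-04
 -1.000e-04  1.000e-04 -2.000e-04  3.000e-04  1.500e-03  4.000e-04
  2.000e-04 -4.000e-04 -2.000e-04  2.500e-03  1.600e-03] [0.0018 0.0019 0.0035 0.0011 0.0009]
('top', 'k', (3, 11, 55)) [-1.1  1.1]
('top', 'k', (3, -11, 55)) [-0.6  1.5]
('top', 'k', (21, 11, 20)) [-0. -1.]
('top', 'k', (21, -11, 20)) [ 0.9 -0.3]
('top', 'k', (24, 20, 20)) [-0.7 -0.5]
('top', 'k', (24, -20, 20)) [0.6 0.2]
('top', 'r', (257, 30, -48)) [-0.1 -0.4]
('top', 'r', (257, -30, -48)) [0.3 0.1]
('top', 'r', (-8, 23, 14)) [0.2 0.6]
('top', 'r', (-8, -23, 14)) [0.3 0.3]
('top', 'r', (0, 23, 14)) [ 0.  -0.4]
('top', 'r', (0, -23, 14)) [ 0.1 -0.7]
('top', 'r', (0, 23, -48)) [ 0.6 -0.6]
('top', 'r', (0, -23, -48)) [0.2 0.3]
('top', 'f', (135, 55, 12)) [-0.3 -0.5]
('top', 'f', (-115, 55, 12)) [-0.3  0.5]
('top', 'f', (-115, -55, 12)) [0.1 0.4]
('side', 'k', (21, -11, 55)) [-0.9 -1.1]
('side', 'k', (3, 11, 55)) [ 0.9 -0. ]
('side', 'k', (24, -20, 20)) [-0.1  0.2]
('side', 'k', (24, 20, 20)) [-0.3 -0. ]
('side', 'r', (-8, 23, 14)) [0.6 0. ]
('side', 'r', (-4, -23, 14)) [ 0.2 -0.3]
('side', 'r', (-8, 23, -48)) [0.4 0.2]
('side', 'f', (135, 55, 0)) [-0.  1.]
('side', 'f', (135, -55, 12)) [-0.9 -0.7]
[-0.06  0.86 -0.16]
```

```bash
cat >> h.py <<'E'
def onz(c,u,z):
    C=CAM[c]; Rc=cv2.Rodrigues(C["r"])[0]; d=Rc.T@np.linalg.inv(C["K"])@np.array([u[0],u[1],1.]); o=center(c); return o+d*(z-o[2])/d[2]
V=[0.4151,0.0297,-0.2971]
RM,RO=ramp(*V)
def r2w(p): return RM@(np.array(p)/1e3)+RO
def w2r(p): return RM.T@(np.array(p)-RO)*1e3
def status(s):
    Rt=np.array(s["ee_rot"]); p=np.array(s["ee_pos"]); g=p-Rt[:,1]*bot.grip_depth
    print("t",round(s["time"],2),"q",np.round(s["joint_pos"],2),"tcp",np.round(p,4),"grip_ramp_mm",np.round(w2r(g),1),"w",round(s["grip_width"]*1e3,1))
    print("F ramp",np.round(RM.T@s["force"],1),"T",np.round(s["torque"],2))
    return Rt,p,g
def plan(target_g_mm, sign=1, tgtR=None):
    """rows for moving grasp point to ramp mm with tool x=sign*rx"""
    s=bot.observe(); Rt,p,g=status(s)
    rx,ry,rz=RM.T
    Rg=np.column_stack([sign*rx,-rz,sign*ry]) if tgtR is None else tgtR
    dw=r2w(target_g_mm)-Rg[:,1]*-bot.grip_depth-p
    rv=R.from_matrix(Rt.T@Rg).as_rotvec()
    print("shift tool units(20mm)",np.round(Rt.T@dw/.02,2),"in target-frame",np.round(Rg.T@dw/.02,2),"turn units(.12)",np.round(rv/.12,2))
E
sed -i '1i from rig import bot' h.py
python3 - <<'E'
from h import *
print("grip depth",bot.grip_depth)
print("handle",r2w([210,0,42]))
print("gauge post top",onz("top",(237,188),.32),"base",onz("top",(266,226),.05), onz("side",(380,262),.05),onz("side",(388,157),.32))
print("can top",onz("top",(371,134),.19),onz("side",(257,193),.19))
print("piston",onz("top",(414,190),.06))
for n,p in (("gauge",onz("side",(380,262),.05)),("can",onz("top",(371,134),.19))): print(n,w2r(p))
plan([210,0,45]); 
s=bot.observe();print(s["ee_rot"][:,1]*bot.grip_depth)
E
```

```text
grip depth 0.0187
handle [ 0.57354173 -0.01880877  0.20367283]
gauge post top [0.52799084 0.19067227 0.32      ] base [0.50423283 0.17938679 0.05      ] [0.53153085 0.20074583 0.05      ] [0.53961374 0.21179529 0.32      ]
can top [ 0.68571777 -0.04139401  0.19      ] [ 0.69297115 -0.02669224  0.19      ]
piston [ 0.60490023 -0.16263127  0.06      ]
gauge [ 45.6358335  197.63717958 -44.65126401]
can [304.12518778  11.24360431 -23.53268456]
t 2.4 q [ 1.06  0.38  1.3   0.    1.46 -0.22] tcp [0.1592 0.5264 0.2388] grip_ramp_mm [-255.5  400.1  350.4] w 88.2
F ramp [ 0.6  0.  -0.4] T [ 0.03  0.01 -0.03]
shift tool units(20mm) [ 28.09   2.45 -20.1 ] in target-frame [ 23.71  15.38 -20.  ] turn units(.12) [-0.01  0.03 -4.07]
[-1.14806061e-07 -1.84751100e-08 -1.87000000e-02]
```

Request:
play_rows(motion=[1,0.7,-0.6,-0.9,0,0,0,1,0.7,-0.6,-0.9,0,0,0,1,0.7,-0.6,-0.9,0,0,0,1,0.7,-0.6,-0.9,0,0,0,1,0.7,-0.6,-0.9,0,0,0], newtons=20)

```text
time: 2.9
ee_pos: [0.2004, 0.4191, 0.2993]
ee_rot: [[0.957, 0.0, 0.289], [-0.289, 0.0, 0.957], [0.0, -1.0, 0.0]]
force: [-0.2, -0.9, -0.5]
grip_width: 0.0886
```

Request:
play_rows(motion=[1,0.7,-0.6,-1,0,0,0,1,0.7,-0.6,-1,0,0,0,1,0.7,-0.6,-1,0,0,0,1,0.7,-0.6,-1,0,0,0,1,0.7,-0.6,-1,0,0,0])

```text
time: 3.4
ee_pos: [0.2383, 0.303, 0.3593]
ee_rot: [[0.957, 0.0, 0.289], [-0.289, 0.0, 0.957], [0.0, -1.0, 0.0]]
force: [-0.0, 0.8, -0.0]
grip_width: 0.088
```

Request:
play_rows(motion=[1,0.8,0,-1,0,0,0,1,0.8,0,-1,0,0,0,1,0.8,0,-1,0,0,0,1,0.8,0,-1,0,0,0,1,0.8,0,-1,0,0,0])

```text
time: 3.9
ee_pos: [0.286, 0.1842, 0.3589]
ee_rot: [[0.957, 0.0, 0.289], [-0.289, 0.0, 0.957], [0.0, -1.0, 0.0]]
force: [-0.2, 1.1, -0.3]
grip_width: 0.0881
```

Request:
play_rows(motion=[1,0.8,0,-1,0,0,0,1,0.8,0,-1,0,0,0,1,0.8,0,-1,0,0,0,1,0.8,0,-1,0,0,0,1,0.8,0,-1,0,0,0])

```text
time: 4.4
ee_pos: [0.3336, 0.0652, 0.3589]
ee_rot: [[0.957, 0.001, 0.29], [-0.29, -0.0, 0.957], [0.001, -1.0, 0.0]]
force: [-0.5, 0.8, 0.1]
grip_width: 0.0883
```

Request:
play_rows(motion=[1,0.5,0,0,0,0,-0.82,1,0.5,0,0,0,0,-0.82,1,0.5,0,0,0,0,-0.82,1,0.5,0,0,0,0,-0.82,1,0.5,0,0,0,0,-0.81])

```text
time: 4.9
ee_pos: [0.3801, 0.0521, 0.3689]
ee_rot: [[0.842, 0.455, 0.29], [-0.255, -0.137, 0.957], [0.475, -0.88, 0.0]]
force: [0.7, -0.4, 0.2]
grip_width: 0.0878
```

Run:
```python
from h import *
plan([210,0,120])
p=bot.grab_frame("wrist"); cv2.imwrite("pics/w1.png",p["pixels"][:,:,::-1])
p=bot.grab_frame("side"); cv2.imwrite("pics/s1.png",p["pixels"][:,:,::-1])
```

```text
t 4.9 q [-0.12 -0.2   1.67 -0.09  1.18 -1.38] tcp [0.3801 0.0521 0.3689] grip_ramp_mm [105.8  11.2 303.1] w 87.8
F ramp [ 0.7 -0.2 -0.2] T [0.05 0.19 0.03]
shift tool units(20mm) [ 5.14  9.19 -0.59] in target-frame [ 5.2   9.16 -0.56] turn units(.12) [-0.01  0.02  0.06]
```

View pics/w1.png

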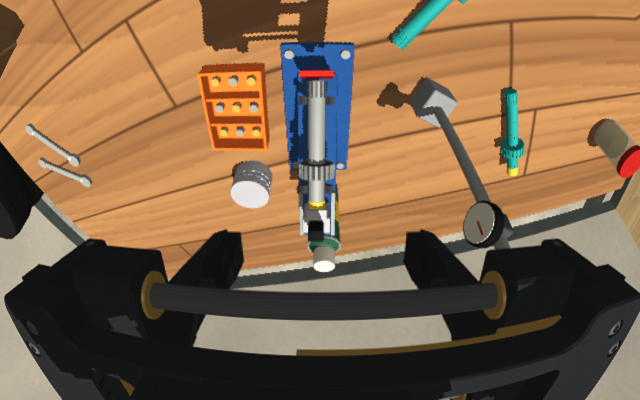

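Request:
play_rows(motion=[1,1,0.8,-0.1,0,0,0,1,1,0.9,-0.1,0,0,0,1,1,0.9,-0.1,0,0,0,1,1,0.9,-0.1,0,0,0,1,1,0.9,-0.1,0,0,0.06])

```text
time: 5.5
ee_pos: [0.502, 0.0046, 0.3374]
ee_rot: [[0.849, 0.442, 0.29], [-0.257, -0.134, 0.957], [0.462, -0.887, 0.0]]
force: [-0.5, -0.4, 0.1]
grip_width: 0.0882
```

Request:
play_rows(motion=[1,0.2,1,-0.1,0,0,0,1,0,1,0,0,0,0,1,0,1,0,0,0,0,1,0,1,0,0,0,0,1,0,0.8,0,0,0,0])

```text
time: 6.0
ee_pos: [0.547, -0.011, 0.2534]
ee_rot: [[0.849, 0.442, 0.29], [-0.257, -0.134, 0.957], [0.462, -0.887, 0.0]]
force: [-0.9, -0.5, -0.3]
grip_width: 0.0878
```

Run:
```python
from h import *
plan([210,0,120])
p=bot.grab_frame("wrist"); cv2.imwrite("pics/w2.png",p["pixels"][:,:,::-1])
p=bot.grab_frame("side"); cv2.imwrite("pics/s2.png",cv2.resize(p["pixels"][60:280,200:480,::-1],None,fx=2.5,fy=2.5))
```

```text
t 6.0 q [-0.22  0.19  1.61 -0.04  0.86 -1.48] tcp [ 0.547  -0.011   0.2534] grip_ramp_mm [209.   -0.4 117.6] w 87.8
F ramp [-0.7 -0.7  0.1] T [0.08 0.2  0.  ]
shift tool units(20mm) [ 0.06 -0.12  0.02] in target-frame [ 0.06 -0.12  0.02] turn units(.12) [-0.01  0.02 -0.07]
```

View pics/w2.png

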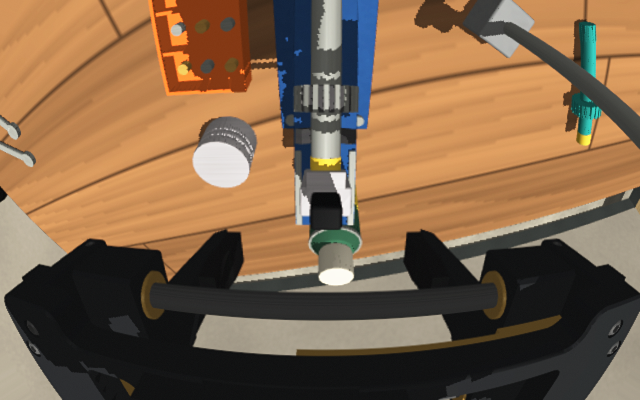

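View pics/s2.png

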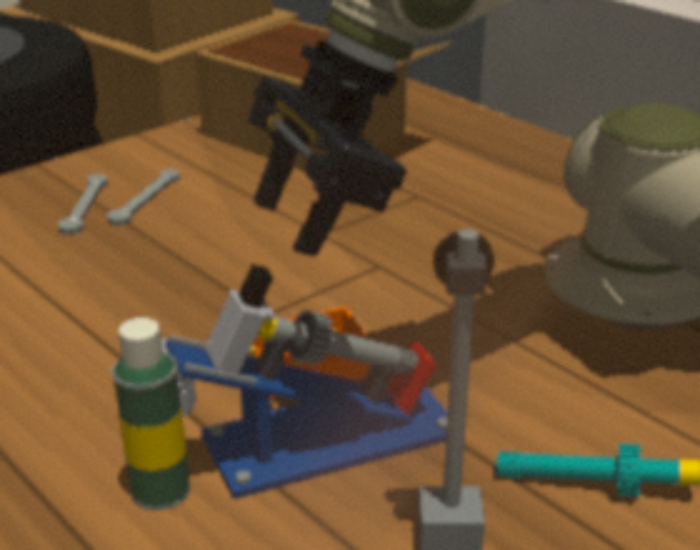

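```bash
cat >> h.py <<'E'
HE=np.array([[ 4.45279017e-04,  9.55337862e-01,  2.95515432e-01,-7.65602738e-02],[-4.20480313e-04, -2.95515256e-01,  9.55337928e-01,-1.46443082e-01],[ 9.99999812e-01, -5.49650355e-04,  2.70114021e-04,2.63840422e-04],[0,0,0,1]])
def wproj(W,Rt,p):
    W=np.atleast_2d(W); t=(W-p)@Rt; c=(t-HE[:3,3])@HE[:3,:3]
    rho=np.hypot(c[:,0],c[:,1]); th=np.arctan2(rho,c[:,2])
    return np.c_[323.25+309.7*th*c[:,0]/rho,191.58+309.7*th*c[:,1]/rho]
E
python3 - <<'E'
from h import *
s=bot.observe(); Rt,p=np.array(s["ee_rot"]),np.array(s["ee_pos"])
q=8
pts={"h dn+":(193+q,11,55),"h dn-":(193+q,-11,55),"h up+":(211+q,11,55),"h up-":(211+q,-11,55),"shaftaxis gear":(131,0,25),"kp lip":(178+q,0,20),"kp top dn +":(190+q,20,20),"kp dn-":(190+q,-20,20),"plate+":(39+180,30,-48),"shaft+ at 80":(80,12,0),"shaft-":(80,-12,0),"shaft+140":(150,12,0),"shaft-150":(150,-12,0)}
im=cv2.imread("pics/w2.png")
for k,v in pts.items():
    u=wproj(r2w(v),Rt,p)[0]; print(k,np.round(u,1)); 
    cv2.circle(im,(int(round(u[0]*1)),int(round(u[1]))),1,(0,0,255),-1)
cv2.imwrite("pics/w2z.png",cv2.resize(im[0:250,240:420],None,fx=3.0,fy=3.0,interpolation=cv2.INTER_NEAREST)[150:])
E
```

```text
h dn+ [340.2 207.9]
h dn- [306.6 207.9]
h up+ [339.7 233. ]
h up- [307. 233.]
shaftaxis gear [323.5  99. ]
kp lip [323.4 173.3]
kp top dn + [349.6 188.8]
kp dn- [297.  188.7]
plate+ [353.4 190.2]
shaft+ at 80 [339.   36.2]
shaft- [308.2  36.1]
shaft+140 [338.6 123.3]
shaft-150 [308.2 123.3]
```

View pics/w2z.png

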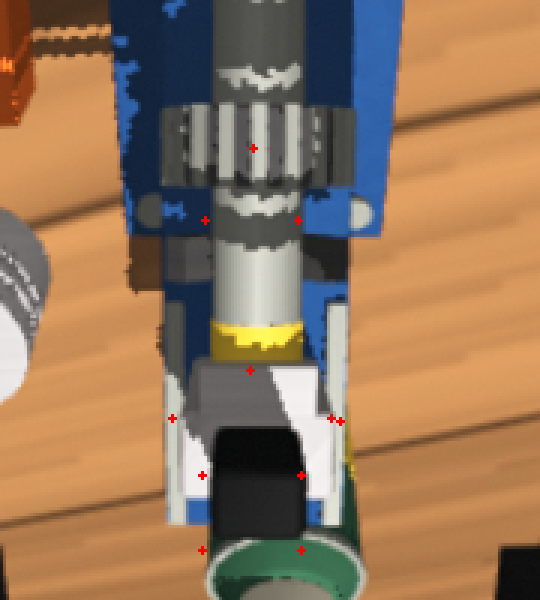

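```bash
sed -i 's/^V=.*/V=[0.4157,0.0316,-0.2971]/' h.py
python3 - <<'E'
from h import *
plan([210,0,45])
E
```

```text
t 6.1 q [-0.22  0.2   1.61 -0.04  0.86 -1.48] tcp [ 0.5466 -0.011   0.2526] grip_ramp_mm [208.3  -2.5 117.1] w 87.8
F ramp [0.3 0.4 1. ] T [0.09 0.16 0.02]
shift tool units(20mm) [0.13 3.6  0.12] in target-frame [0.09 3.6  0.12] turn units(.12) [-0.01  0.02 -0.09]
```

Request:
play_rows(motion=[1,0.1,0.8,0.1,0,0,-0.09,1,0,0.8,0,0,0,0,1,0,0.8,0,0,0,0,1,0,0.7,0,0,0,0,1,0,0.5,0,0,0,0])

```text
time: 6.6
ee_pos: [0.5819, -0.0194, 0.1918]
ee_rot: [[0.843, 0.454, 0.29], [-0.255, -0.137, 0.957], [0.474, -0.881, 0.0]]
force: [0.9, 0.1, -0.3]
grip_width: 0.0882
```

Run:
```python
from h import *
plan([210,0,45])
p=bot.grab_frame("side"); cv2.imwrite("pics/s3.png",cv2.resize(p["pixels"][120:260,220:400,::-1],None,fx=4,fy=4))
p=bot.grab_frame("wrist"); cv2.imwrite("pics/w3.png",p["pixels"][:,:,::-1])
```

```text
t 6.6 q [-0.22  0.32  1.64 -0.05  0.69 -1.47] tcp [ 0.5819 -0.0194  0.1918] grip_ramp_mm [ 2.115e+02 -1.000e-01  4.640e+01] w 88.2
F ramp [ 0.6  0.3 -0.6] T [0.09 0.16 0.01]
shift tool units(20mm) [-0.08  0.07  0.01] in target-frame [-0.08  0.07  0.01] turn units(.12) [-0.01  0.02  0.04]
```

View pics/s3.png

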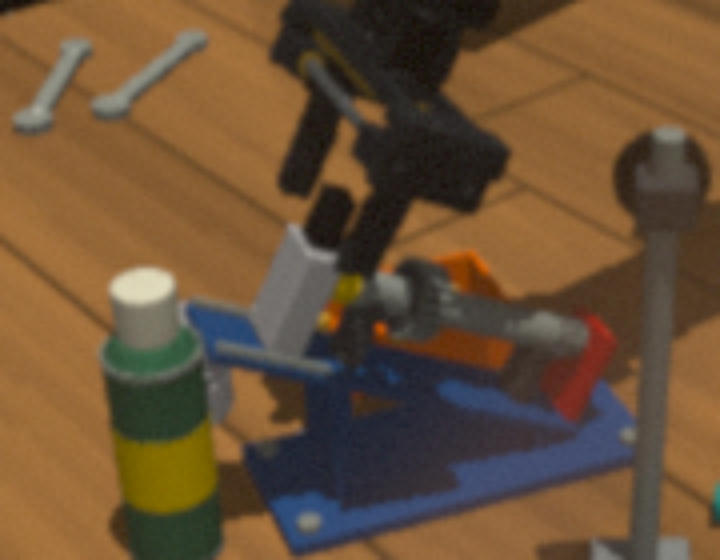

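View pics/w3.png

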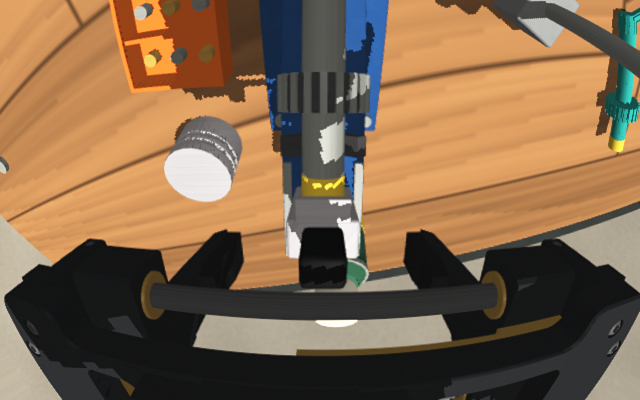

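Request:
play_rows(motion=[0,0,0,0,0,0,0,0,0,0,0,0,0,0,0,0,0,0,0,0,0,0,0,0,0,0,0,0,0,0,0,0,0,0,0], newtons=15)

```text
time: 7.2
ee_pos: [0.5815, -0.0192, 0.1926]
ee_rot: [[0.842, 0.454, 0.29], [-0.255, -0.137, 0.957], [0.475, -0.88, 0.0]]
force: [0.2, 0.5, 0.2]
grip_width: 0.0501
```

Request:
play_rows(motion=[0,0,0,0,0,0,0,0,0,0,0,0,0,0,0,0,0,0,0,0,0])

```text
time: 7.5
ee_pos: [0.5815, -0.0192, 0.1923]
ee_rot: [[0.843, 0.454, 0.29], [-0.255, -0.137, 0.957], [0.474, -0.88, 0.0]]
force: [0.2, 0.4, -1.0]
grip_width: 0.0265
```

Request:
play_rows(motion=[0,0,0,0,0,0,0,0,0,0,0,0,0,0,0,0,0,0,0,0,0])

```text
time: 7.8
ee_pos: [0.5814, -0.0198, 0.1923]
ee_rot: [[0.843, 0.454, 0.29], [-0.255, -0.138, 0.957], [0.474, -0.88, -0.001]]
force: [-1.8, -4.7, 0.1]
grip_width: 0.0216
```

Request:
play_rows(motion=[0,0.3,0,0,0,0,0,0,0.3,0,0,0,0,0,0,0.3,0,0,0,0,0,0,0.3,0,0,0,0,0,0,0.2,0,0,0,0,0])

```text
time: 8.3
ee_pos: [0.6043, -0.0269, 0.205]
ee_rot: [[0.844, 0.451, 0.29], [-0.255, -0.138, 0.957], [0.472, -0.882, -0.001]]
force: [-7.4, -4.5, 1.0]
grip_width: 0.022
```

Run:
```python
from h import *
plan([238,0,45])
p=bot.grab_frame("side"); cv2.imwrite("pics/s4.png",cv2.resize(p["pixels"][120:260,220:400,::-1],None,fx=4,fy=4))
```

```text
t 8.3 q [-0.23  0.34  1.56 -0.05  0.75 -1.48] tcp [ 0.6043 -0.0269  0.205 ] grip_ramp_mm [238.6  -0.7  47. ] w 22.0
F ramp [-4.6 -6.4  3.6] T [-0.57  1.11 -0.55]
shift tool units(20mm) [-0.03  0.1   0.03] in target-frame [-0.03  0.1   0.03] turn units(.12) [-0.    0.02  0.02]
```

View pics/s4.png

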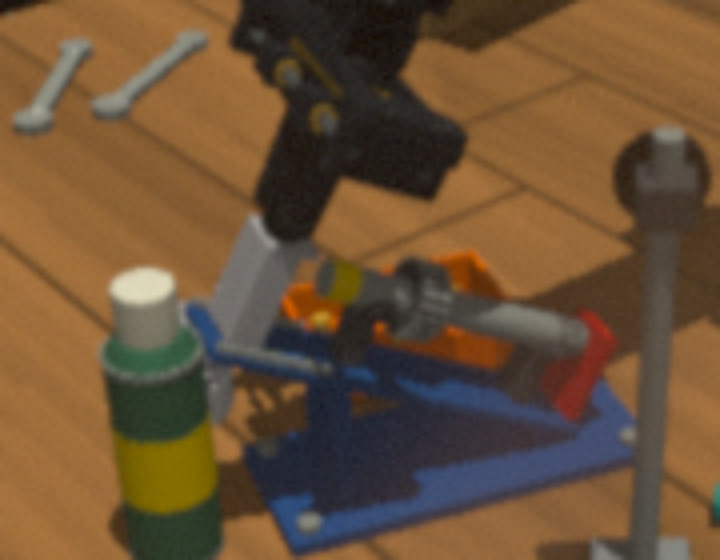

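Request:
play_rows(motion=[1,0,0,0,0,0,0,1,0,0,0,0,0,0,1,0,0,0,0,0,0,1,0,0,0,0,0,0,1,0,0,0,0,0,0])

```text
time: 8.85
ee_pos: [0.6051, -0.0263, 0.2056]
ee_rot: [[0.843, 0.454, 0.289], [-0.255, -0.137, 0.957], [0.475, -0.88, 0.0]]
force: [0.1, 0.9, 0.2]
grip_width: 0.0596
```

Request:
play_rows(motion=[1,0,-0.4,0,0,0,0,1,0,-0.8,0,0,0,0,1,0,-1,0,0,0,0,1,0,-1,0,0,0,0,1,0,-1,0,0,0,0])

```text
time: 9.35
ee_pos: [0.5664, -0.0146, 0.2808]
ee_rot: [[0.842, 0.455, 0.29], [-0.255, -0.137, 0.957], [0.475, -0.88, 0.0]]
force: [0.0, 0.9, -0.7]
grip_width: 0.0882
```

Request:
play_rows(motion=[1,-1,0,0,0,0,0,1,-1,0,0,0,0,0,1,-1,0,0,0,0,0,1,-1,0,0,0,0,0,1,-1,0,0,0,0,0])

```text
time: 9.85
ee_pos: [0.4819, 0.0109, 0.2323]
ee_rot: [[0.842, 0.455, 0.29], [-0.255, -0.138, 0.957], [0.475, -0.88, 0.0]]
force: [0.5, 0.2, -0.3]
grip_width: 0.0879
```

Request:
play_rows(motion=[1,-1,0,0,0,0,0,1,-0.9,0,0,0,0,0,1,0,0,0,0,0,0])

```text
time: 10.15
ee_pos: [0.4489, 0.021, 0.2136]
ee_rot: [[0.843, 0.453, 0.289], [-0.255, -0.137, 0.957], [0.473, -0.881, -0.0]]
force: [-1.1, -0.8, 0.1]
grip_width: 0.0879
```

Run:
```python
from h import *
plan([96,0,0])
s=bot.observe(); Rt,p=np.array(s["ee_rot"]),np.array(s["ee_pos"])
f=bot.grab_frame("wrist"); cv2.imwrite("pics/w5.png",f["pixels"][:,:,::-1])
for n,v in {"plain end top":(6,0,12),"gear lo":(121,0,25),"gear hi":(141,0,25),"s80+":(80,12,0),"s80-":(80,-12,0),"s110+":(110,12,0),"s110-":(110,-12,0),"stop+":(0,23,14),"stop-":(0,-23,14),"kface+":(225,20,20)}.items(): print(n,np.round(wproj(r2w(v),Rt,p)[0],1))
```

```text
t 10.15 q [-0.19  0.07  1.9  -0.08  0.68 -1.42] tcp [0.4489 0.021  0.2136] grip_ramp_mm [ 99.1  -0.5 130.9] w 87.9
F ramp [-0.7 -1.1  0.5] T [0.07 0.26 0.01]
shift tool units(20mm) [-0.18  6.54  0.01] in target-frame [-0.16  6.54  0.02] turn units(.12) [-0.01  0.03  0.03]
plain end top [323.5  77.3]
gear lo [323.1 221.7]
gear hi [323.1 243.5]
s80+ [337.3 165.9]
s80- [309.2 165.8]
s110+ [336.7 199.1]
s110- [309.5 199.1]
stop+ [353.3  70.1]
stop- [293.9  69.9]
kface+ [343.1 315.8]
```

View pics/w5.png

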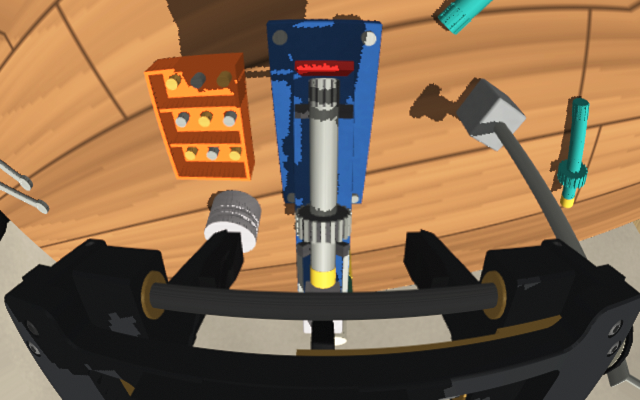

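Request:
play_rows(motion=[1,-0.16,1,0,0,0,0,1,0,1,0,0,0,0,1,0,1,0,0,0,0,1,0,1,0,0,0,0,1,0,0.8,0,0,0,0])

```text
time: 10.7
ee_pos: [0.4934, 0.0073, 0.1278]
ee_rot: [[0.842, 0.455, 0.29], [-0.255, -0.138, 0.957], [0.476, -0.88, 0.0]]
force: [0.1, -0.3, 0.6]
grip_width: 0.0883
```

Request:
play_rows(motion=[1,0,0.7,0,0,0,0,1,0,0.5,0,0,0,0,1,0,0.3,0,0,0,0,1,0,0.2,0,0,0,0,0.4,0,0,0,0,0,0])

```text
time: 11.2
ee_pos: [0.5073, 0.0032, 0.0981]
ee_rot: [[0.842, 0.454, 0.29], [-0.255, -0.137, 0.957], [0.475, -0.88, -0.0]]
force: [0.1, -0.3, -0.4]
grip_width: 0.0826
```

Run:
```python
from h import *
plan([96,0,0])
p=bot.grab_frame("side"); cv2.imwrite("pics/s6.png",cv2.resize(p["pixels"][120:260,220:400,::-1],None,fx=4,fy=4))
```

```text
t 11.2 q [-0.21  0.36  1.96 -0.13  0.33 -1.37] tcp [0.5073 0.0032 0.0981] grip_ramp_mm [98.7 -0.4  0.2] w 82.6
F ramp [-0.  -0.3 -0.4] T [0.06 0.19 0.03]
shift tool units(20mm) [-0.14  0.01  0.02] in target-frame [-0.14  0.01  0.02] turn units(.12) [-0.01  0.02  0.05]
```

View pics/s6.png

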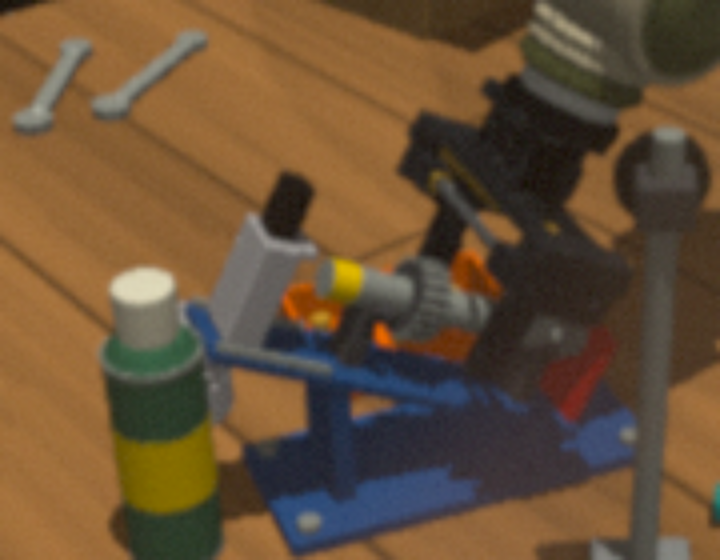

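Request:
play_rows(motion=[0,0,0,0,0,0,0,0,0,0,0,0,0,0,0,0,0,0,0,0,0,0,0,0,0,0,0,0,0,0,0,0,0,0,0], newtons=35)

```text
time: 11.75
ee_pos: [0.507, 0.0033, 0.0982]
ee_rot: [[0.842, 0.454, 0.29], [-0.255, -0.137, 0.957], [0.475, -0.88, -0.0]]
force: [-0.2, 0.3, -0.7]
grip_width: 0.0381
```

Request:
play_rows(motion=[0,0,0,0,0,0,0,0,0,0,0,0,0,0,0,0,0,0,0,0,0,0,0,0,0,0,0,0])

```text
time: 12.15
ee_pos: [0.5071, 0.0033, 0.0981]
ee_rot: [[0.843, 0.454, 0.29], [-0.255, -0.137, 0.957], [0.474, -0.88, -0.0]]
force: [-0.3, -0.6, -0.2]
grip_width: 0.0227
```

Request:
play_rows(motion=[0,0,-0.2,0,0,0,0,0,0,-0.3,0,0,0,0,0,0,-0.5,0,0,0,0,0,0,-0.7,0,0,0,0,0,0,-0.8,0,0,0,0])

```text
time: 12.65
ee_pos: [0.4834, 0.0104, 0.1426]
ee_rot: [[0.843, 0.453, 0.29], [-0.255, -0.137, 0.957], [0.473, -0.881, -0.0]]
force: [-0.4, 0.1, -5.2]
grip_width: 0.0221
```

Run:
```python
from h import *
status(bot.observe())
p=bot.grab_frame("side"); cv2.imwrite("pics/s7.png",cv2.resize(p["pixels"][100:240,220:400,::-1],None,fx=4,fy=4))
```

```text
t 12.65 q [-0.2   0.24  1.95 -0.1   0.46 -1.4 ] tcp [0.4834 0.0104 0.1426] grip_ramp_mm [97.6 -0.5 51.3] w 22.1
F ramp [-2.8 -0.1 -4.4] T [ 0.17  0.59 -0.  ]
```

View pics/s7.png

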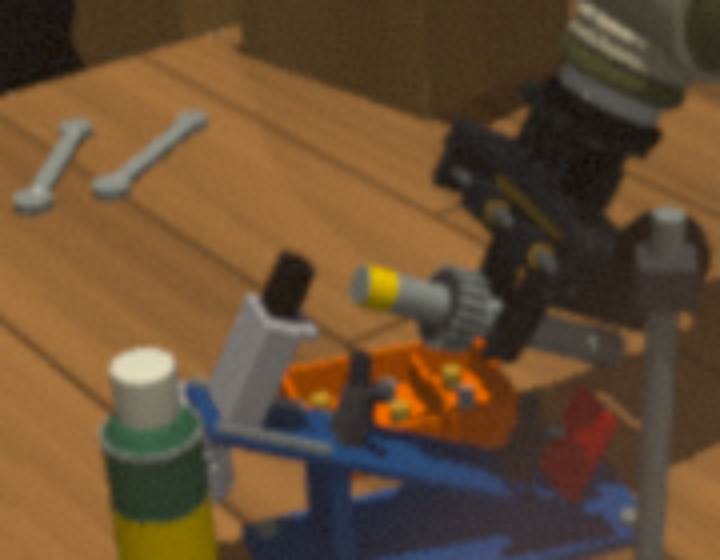

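Request:
play_rows(motion=[0,0,-1,-0.3,0,0,0,0,0,-1,-0.3,0,0,0,0,0,-1,-0.3,0,0,0,0,0,-1,-0.3,0,0,0,0,0,-1,-0.3,0,0,0])

```text
time: 13.2
ee_pos: [0.4292, -0.0047, 0.2307]
ee_rot: [[0.843, 0.454, 0.289], [-0.255, -0.137, 0.957], [0.474, -0.881, 0.0]]
force: [1.1, -1.3, -5.5]
grip_width: 0.0224
```

Request:
play_rows(motion=[0,0,-1,0,0,0,0,0,0,-1,0,0,0,0,0,0,-0.5,0,0,0.3,0,0,0,0,0,0,0.6,0,0,0,0,0,0,0.8,0])

```text
time: 13.7
ee_pos: [0.4068, 0.0023, 0.2743]
ee_rot: [[0.765, 0.454, 0.457], [-0.446, -0.137, 0.884], [0.464, -0.88, 0.098]]
force: [-0.0, 0.5, -6.0]
grip_width: 0.0224
```

Request:
play_rows(motion=[0,0,0,0,0,0.8,0,0,0,0,0,0,0.8,0,0,0,0,0,0,0.8,0,0,0,0,0,0,0.8,0,0,0,0,0,0,0.8,0])

```text
time: 14.2
ee_pos: [0.4069, 0.0023, 0.2738]
ee_rot: [[0.467, 0.453, 0.759], [-0.805, -0.137, 0.578], [0.366, -0.881, 0.301]]
force: [-0.5, 0.2, -5.4]
grip_width: 0.022
```

Run:
```python
from h import *
plan([98,0,200],-1)
p=bot.grab_frame("side"); cv2.imwrite("pics/s8.png",p["pixels"][:,:,::-1])
```

```text
t 14.2 q [-0.28 -0.1   1.87 -0.01  0.88 -0.87] tcp [0.4069 0.0023 0.2738] grip_ramp_mm [ 96.7 -30.6 200.4] w 22.0
F ramp [-3.   0.  -4.5] T [ 0.21  0.59 -0.02]
shift tool units(20mm) [-0.92  0.02  1.22] in target-frame [-0.06  0.02 -1.53] turn units(.12) [-0.04 20.47 -0.03]
```

View pics/s8.png

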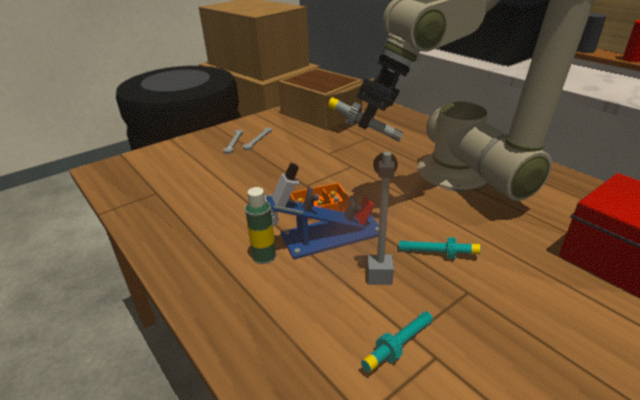

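Request:
play_rows(motion=[0,0,0,0,0,0.9,0,0,0,0,0,0,1,0,0,0,0,0,0,1,0,0,0,0,0,0,1,0,0,0,0,0,0,1,0])

```text
time: 14.75
ee_pos: [0.407, 0.0022, 0.2739]
ee_rot: [[-0.031, 0.454, 0.891], [-0.99, -0.137, 0.035], [0.138, -0.881, 0.453]]
force: [0.5, -0.0, -6.3]
grip_width: 0.0228
```

Request:
play_rows(motion=[0,0,0,0,0,1,0,0,0,0,0,0,1,0,0,0,0,0,0,1,0,0,0,0,0,0,1,0,0,0,0,0,0,1,0])

```text
time: 15.25
ee_pos: [0.407, 0.0022, 0.2739]
ee_rot: [[-0.529, 0.454, 0.717], [-0.837, -0.137, -0.53], [-0.142, -0.881, 0.452]]
force: [0.0, -1.1, -5.7]
grip_width: 0.0221
```

Request:
play_rows(motion=[0,0,0,0,0,1,0,0,0,0,0,0,1,0,0,0,0,0,0,1,0,0,0,0,0,0,1,0,0,0,0,0,0,1,0])

```text
time: 15.75
ee_pos: [0.407, 0.0022, 0.2739]
ee_rot: [[-0.841, 0.454, 0.294], [-0.392, -0.137, -0.91], [-0.373, -0.88, 0.293]]
force: [-0.1, 0.9, -4.5]
grip_width: 0.0224
```

Request:
play_rows(motion=[0,0,0,0,0,1,0,0,0,0,0,0,1,0,0,0,0,0,0,1,0,0,0,0,0,0,1,0,0,0,0,0,0,0.8,0])

```text
time: 16.25
ee_pos: [0.407, 0.0022, 0.274]
ee_rot: [[-0.866, 0.454, -0.212], [0.167, -0.137, -0.976], [-0.472, -0.88, 0.043]]
force: [0.4, -0.2, -5.3]
grip_width: 0.0219
```

Run:
```python
from h import *
plan([98,0,90],-1)
p=bot.grab_frame("side"); cv2.imwrite("pics/s9.png",p["pixels"][:,:,::-1])
p=bot.grab_frame("wrist"); cv2.imwrite("pics/w9.png",p["pixels"][:,:,::-1])
```

```text
t 16.25 q [-0.28 -0.1   1.87 -0.01  0.88  1.49] tcp [0.407  0.0022 0.274 ] grip_ramp_mm [ 96.9 -30.6 200.4] w 21.9
F ramp [-2.1 -0.1 -4.9] T [ 0.17  0.7  -0.02]
shift tool units(20mm) [-0.16  5.52 -1.51] in target-frame [-0.05  5.52 -1.53] turn units(.12) [ 0.01  0.78 -0.04]
```

View pics/s9.png

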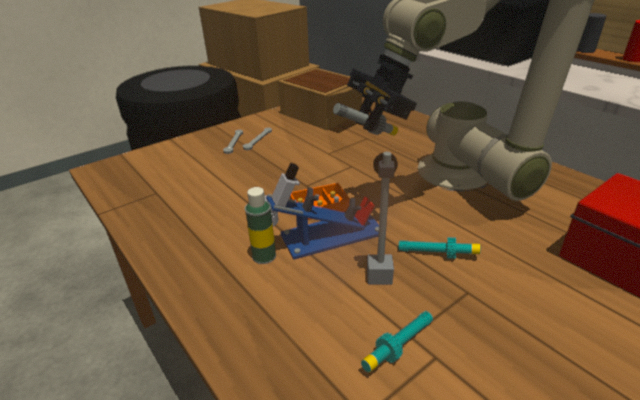

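View pics/w9.png

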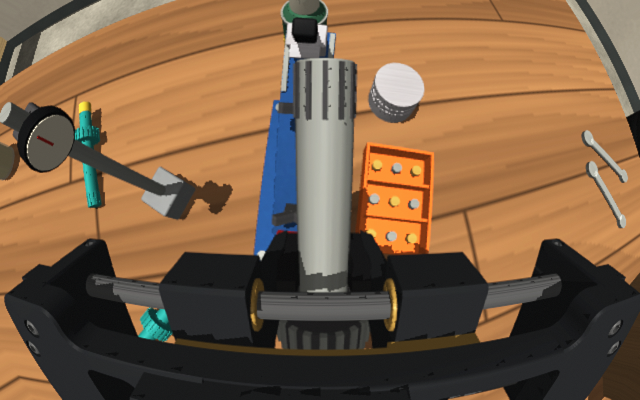

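Run:
```python
import cv2
im=cv2.imread("pics/w9.png"); cv2.imwrite("pics/w9z.png",cv2.resize(im[35:135,260:390],None,fx=5,fy=5,interpolation=cv2.INTER_NEAREST))
from h import *
for tx in (-80,-84,-88,-92,-96,-100): print(tx,np.round(wproj(np.array([[tx,-30.7,0],[tx,-18.7,12],[tx,-18.7,-12],[tx,-18.7,0]])/1e3,np.eye(3),np.zeros(3)),1).tolist())
```

```text
-80 [[322.4, 89.5], [352.0, 90.6], [292.9, 90.7], [322.5, 90.3]]
-84 [[322.4, 78.8], [352.0, 81.0], [292.9, 81.0], [322.5, 80.7]]
-88 [[322.4, 68.2], [352.1, 71.3], [292.8, 71.4], [322.5, 71.0]]
-92 [[322.4, 57.6], [352.1, 61.8], [292.8, 61.8], [322.4, 61.4]]
-96 [[322.4, 47.1], [352.1, 52.3], [292.8, 52.3], [322.4, 51.9]]
-100 [[322.4, 36.8], [352.1, 42.9], [292.8, 42.9], [322.4, 42.5]]
```

View pics/w9z.png

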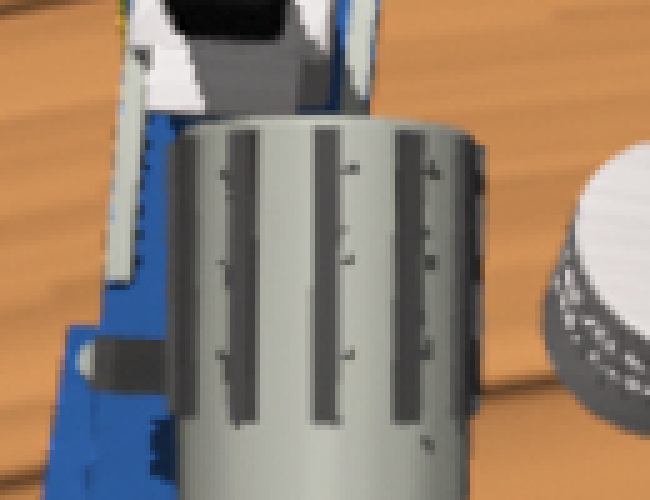

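Request:
play_rows(motion=[0,0,0,0,0,0.4,0,0,0,0,0,0,0.37,-0.04,0,-0.1,0,-0.5,0,0,0,0,-0.15,0,-0.5,0,0,0,0,0,0,-0.48,0,0,0])

```text
time: 16.85
ee_pos: [0.4204, 0.0294, 0.2765]
ee_rot: [[-0.846, 0.45, -0.285], [0.251, -0.136, -0.958], [-0.47, -0.882, 0.003]]
force: [0.6, 0.2, -6.0]
grip_width: 0.0224
```

Request:
play_rows(motion=[0,0,1,0,0,0,0,0,0,1,0,0,0,0,0,0,1,0,0,0,0,0,0,1,0,0,0,0,0,0,0.8,0,0,0,0])

```text
time: 17.35
ee_pos: [0.4636, 0.016, 0.1907]
ee_rot: [[-0.847, 0.449, -0.285], [0.25, -0.136, -0.959], [-0.47, -0.883, 0.003]]
force: [-0.1, -0.3, -5.3]
grip_width: 0.022
```

Run:
```python
from h import *
plan([102,-1,30],-1)
p=bot.grab_frame("side"); cv2.imwrite("pics/s10.png",cv2.resize(p["pixels"][100:240,220:400,::-1],None,fx=4,fy=4))
p=bot.grab_frame("wrist"); cv2.imwrite("pics/w10.png",p["pixels"][:,:,::-1])
p=bot.grab_frame("top"); cv2.imwrite("pics/t10.png",cv2.resize(p["pixels"][145:295,290:440,::-1],None,fx=4,fy=4))
```

```text
t 17.35 q [-0.2   0.13  1.91 -0.08  0.61  1.72] tcp [0.4636 0.016  0.1907] grip_ramp_mm [102.1  -0.9 103.4] w 22.0
F ramp [-2.5 -0.3 -4.6] T [ 0.19  0.69 -0.03]
shift tool units(20mm) [0.   3.67 0.01] in target-frame [0.   3.67 0.  ] turn units(.12) [ 0.01  0.07 -0.  ]
```

View pics/s10.png

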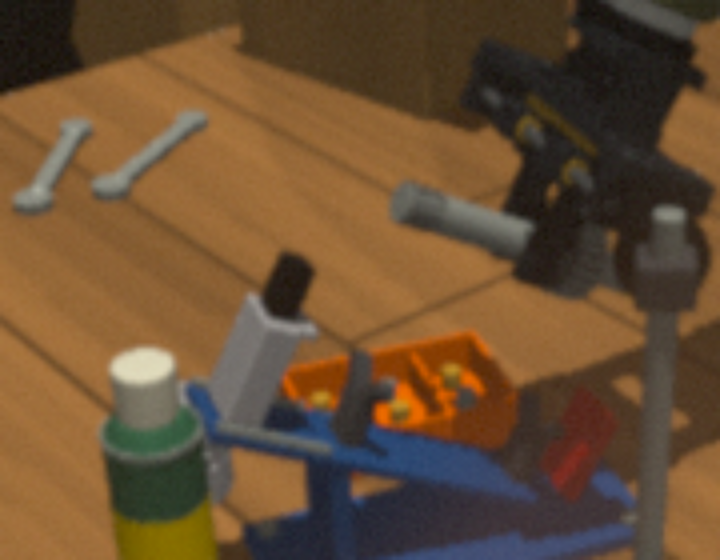

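View pics/w10.png

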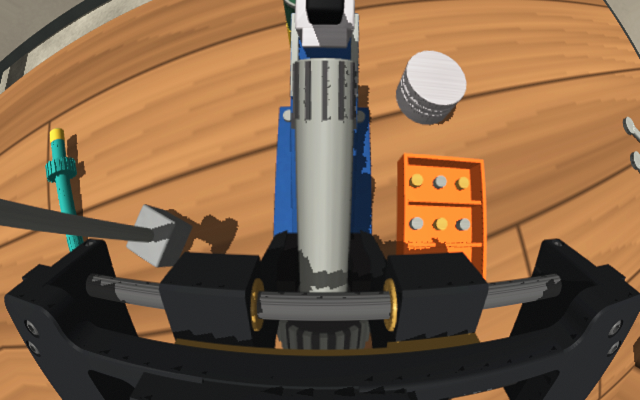

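View pics/t10.png

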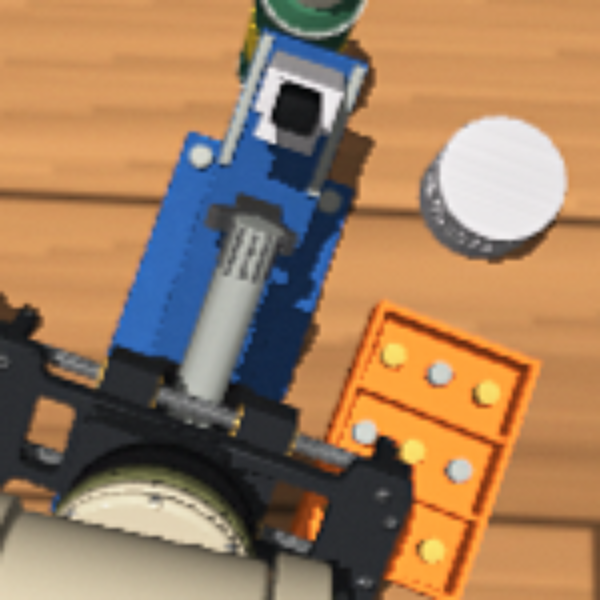

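Request:
play_rows(motion=[0,0,1,0,0,0.07,0,0,0,1,0,0,0,0,0,0,0.8,0,0,0,0,0,0,0.6,0,0,0,0,0,0,0.4,0,0,0,0])

```text
time: 18.0
ee_pos: [0.4981, 0.0056, 0.125]
ee_rot: [[-0.843, 0.451, -0.294], [0.261, -0.136, -0.956], [-0.471, -0.882, -0.003]]
force: [-0.6, 0.8, -4.4]
grip_width: 0.022
```

Run:
```python
from h import *
plan([102,-1,0],-1)
p=bot.grab_frame("side"); cv2.imwrite("pics/s11.png",cv2.resize(p["pixels"][130:260,240:400,::-1],None,fx=4.5,fy=4.5))
```

```text
t 18.0 q [-0.21  0.3   1.94 -0.1   0.42  1.75] tcp [0.4981 0.0056 0.125 ] grip_ramp_mm [103.   -0.7  28.5] w 22.0
F ramp [-2.8  0.6 -3.6] T [0.1  0.7  0.01]
shift tool units(20mm) [0.05 1.42 0.02] in target-frame [0.05 1.42 0.01] turn units(.12) [ 0.01 -0.02 -0.01]
```

View pics/s11.png

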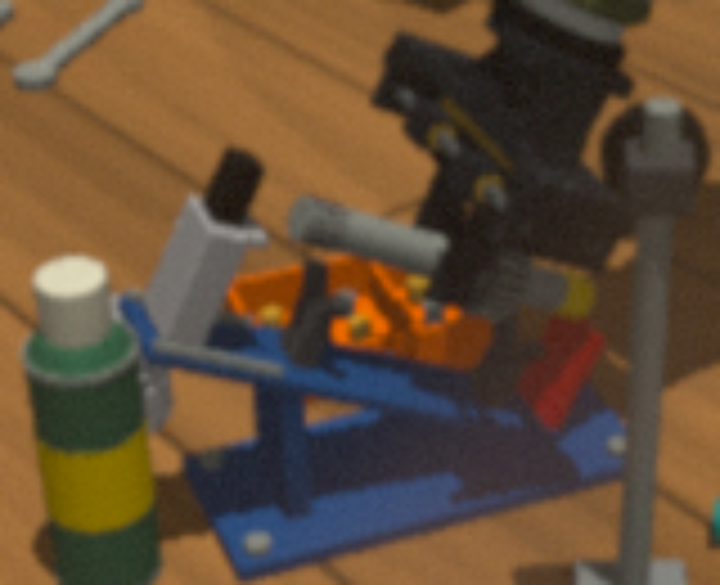

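Request:
play_rows(motion=[0,0,0.2,0,0,0,0,0,0,0.2,0,0,0,0,0,0,0.15,0,0,0,0,0,0,0.1,0,0,0,0,0,0,0.1,0,0,0,0])

```text
time: 18.55
ee_pos: [0.5045, 0.0036, 0.1115]
ee_rot: [[-0.843, 0.45, -0.296], [0.262, -0.136, -0.955], [-0.47, -0.882, -0.003]]
force: [-0.6, -0.5, -5.9]
grip_width: 0.0226
```

Run:
```python
from h import *
plan([102,-1,0],-1)
```

```text
t 18.55 q [-0.21  0.33  1.94 -0.11  0.38  1.76] tcp [0.5045 0.0036 0.1115] grip_ramp_mm [102.6  -0.8  13.4] w 22.6
F ramp [-3.1 -0.6 -5. ] T [0.13 0.73 0.04]
shift tool units(20mm) [0.03 0.67 0.01] in target-frame [0.03 0.67 0.01] turn units(.12) [ 0.01 -0.04 -0.01]
```

Request:
play_rows(motion=[0,0,0.15,0,0,0,0,0,0,0.15,0,0,0,0,0,0,0.1,0,0,0,0,0,0,0.1,0,0,0,0,0,0,0,0,0,0,0])

```text
time: 19.05
ee_pos: [0.509, 0.0022, 0.1023]
ee_rot: [[-0.843, 0.45, -0.296], [0.263, -0.136, -0.955], [-0.47, -0.883, -0.003]]
force: [0.1, -0.1, -5.7]
grip_width: 0.0225
```

Run:
```python
from h import *
plan([102,-1,0],-1)
```

```text
t 19.05 q [-0.21  0.36  1.94 -0.12  0.36  1.76] tcp [0.509  0.0022 0.1023] grip_ramp_mm [102.5  -0.8   3.1] w 22.5
F ramp [-2.6 -0.1 -5.1] T [0.19 0.7  0.01]
shift tool units(20mm) [0.02 0.16 0.01] in target-frame [0.02 0.16 0.01] turn units(.12) [ 0.01 -0.04 -0.  ]
```

Request:
play_rows(motion=[0,0,0.05,0,0,0,0,0,0,0.05,0,0,0,0,0,0,0,0,0,0,0])

```text
time: 19.35
ee_pos: [0.5099, 0.002, 0.1008]
ee_rot: [[-0.843, 0.45, -0.296], [0.262, -0.136, -0.955], [-0.47, -0.882, -0.003]]
force: [-0.4, -0.0, -4.6]
grip_width: 0.0222
```

Request:
play_rows(motion=[0,0,0.04,0,0,0,0,0,0,0,0,0,0,0])

```text
time: 19.55
ee_pos: [0.5103, 0.0019, 0.1003]
ee_rot: [[-0.842, 0.45, -0.296], [0.262, -0.136, -0.955], [-0.471, -0.882, -0.003]]
force: [-0.8, 0.6, -3.3]
grip_width: 0.0224
```

Run:
```python
from h import *
plan([102,-1,0],-1)
p=bot.grab_frame("side"); cv2.imwrite("pics/s12.png",cv2.resize(p["pixels"][150:250,260:400,::-1],None,fx=5,fy=5))
```

```text
t 19.55 q [-0.21  0.36  1.94 -0.12  0.35  1.76] tcp [0.5103 0.0019 0.1003] grip_ramp_mm [102.6  -0.7   0.7] w 22.4
F ramp [-2.4  0.4 -2.4] T [0.24 0.7  0.04]
shift tool units(20mm) [0.03 0.03 0.02] in target-frame [0.03 0.03 0.02] turn units(.12) [ 0.01 -0.03 -0.01]
```

View pics/s12.png

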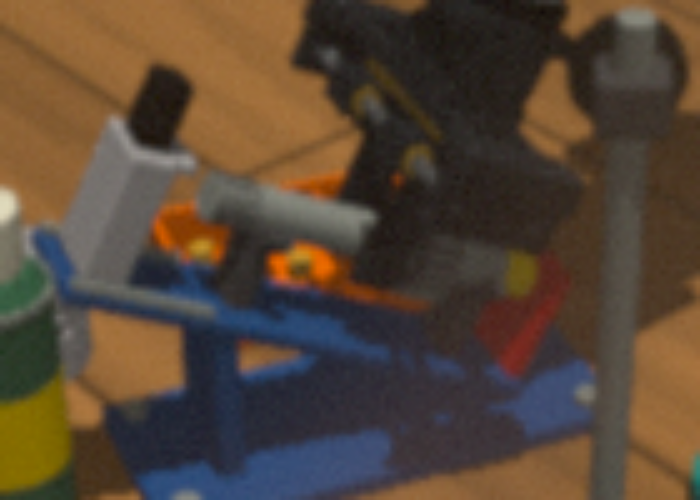

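Request:
play_rows(motion=[0,0,0.04,0,0,0,0,0,0.05,0,0,0,0,0,0,0.05,0,0,0,0,0,0,0,0,0,0,0,0])

```text
time: 20.0
ee_pos: [0.5104, 0.0022, 0.0998]
ee_rot: [[-0.84, 0.454, -0.295], [0.262, -0.137, -0.955], [-0.474, -0.88, -0.004]]
force: [1.0, 2.3, 6.5]
grip_width: 0.0224
```

Run:
```python
from h import *
plan([99,-1,0],-1)
```

```text
t 20.0 q [-0.21  0.36  1.95 -0.12  0.34  1.77] tcp [0.5104 0.0022 0.0998] grip_ramp_mm [102.4  -0.5   0.2] w 22.4
F ramp [3.2 2.5 5.6] T [ 0.18 -0.2   0.29]
shift tool units(20mm) [0.17 0.01 0.03] in target-frame [0.17 0.01 0.03] turn units(.12) [ 0.02 -0.04 -0.05]
```

Request:
play_rows(motion=[0,0,-0.03,0,0,0,0,0,0.05,0,0,0,0,0,0,0.05,0,0,0,0,0,0,0,0,0,0,0,0])

```text
time: 20.4
ee_pos: [0.5072, 0.003, 0.0983]
ee_rot: [[-0.842, 0.451, -0.296], [0.262, -0.136, -0.955], [-0.471, -0.882, -0.004]]
force: [2.9, 3.2, 1.7]
grip_width: 0.0224
```

Run:
```python
from h import *
plan([99,-1,0],-1)
```

```text
t 20.4 q [-0.21  0.36  1.95 -0.12  0.34  1.77] tcp [0.5072 0.003  0.0983] grip_ramp_mm [98.8 -0.6  0.4] w 22.4
F ramp [2.4 4.  0.6] T [ 0.45 -0.15  0.36]
shift tool units(20mm) [-0.01  0.02  0.02] in target-frame [-0.01  0.02  0.02] turn units(.12) [ 0.01 -0.04 -0.01]
```

Request:
play_rows(motion=[0,0.05,0,-0.03,0,0,0,0,0,0,0,0,0,0])

```text
time: 20.6
ee_pos: [0.5066, 0.0034, 0.0978]
ee_rot: [[-0.842, 0.451, -0.296], [0.262, -0.137, -0.955], [-0.471, -0.882, -0.003]]
force: [2.0, -2.9, 2.5]
grip_width: 0.022
```

Run:
```python
from h import *
plan([99,-1,0],-1)
```

```text
t 20.6 q [-0.21  0.36  1.96 -0.13  0.34  1.77] tcp [0.5066 0.0034 0.0978] grip_ramp_mm [98.  -0.4  0.3] w 22.0
F ramp [ 3.6 -2.2  0.9] T [-0.33 -0.18 -0.04]
shift tool units(20mm) [-0.05  0.02  0.03] in target-frame [-0.05  0.02  0.03] turn units(.12) [ 0.01 -0.04 -0.02]
```

Request:
play_rows(motion=[0,0.05,0,0,0,0,0,0,0,0,0,0,0,0])

```text
time: 20.8
ee_pos: [0.5066, 0.0034, 0.0978]
ee_rot: [[-0.841, 0.453, -0.296], [0.262, -0.137, -0.955], [-0.473, -0.881, -0.003]]
force: [5.3, -4.4, 2.0]
grip_width: 0.0227
```

Request:
play_rows(motion=[0,0.05,0,0,0,0,0,0,0,0,0,0,0,0])

```text
time: 21.0
ee_pos: [0.5066, 0.0034, 0.0979]
ee_rot: [[-0.84, 0.455, -0.296], [0.262, -0.138, -0.955], [-0.475, -0.88, -0.004]]
force: [8.3, -5.2, 1.4]
grip_width: 0.0224
```

Run:
```python
from h import *
plan([99,-1,0],-1)
```

```text
t 21.0 q [-0.21  0.36  1.96 -0.13  0.33  1.78] tcp [0.5066 0.0034 0.0979] grip_ramp_mm [98.  -0.4  0.4] w 22.4
F ramp [ 9.  -2.5 -3.2] T [-0.65 -0.84 -0.12]
shift tool units(20mm) [-0.05  0.02  0.03] in target-frame [-0.05  0.02  0.03] turn units(.12) [ 0.01 -0.04 -0.05]
```

Request:
play_rows(motion=[0,-0.07,0,0,0,0,0,0,0,0,0,0,0,0,1,0,0,0,0,0,0,1,0,0,0,0,0,0,1,0,0,0,0,0,0])

```text
time: 21.5
ee_pos: [0.505, 0.0041, 0.0968]
ee_rot: [[-0.844, 0.448, -0.296], [0.263, -0.136, -0.955], [-0.468, -0.884, -0.003]]
force: [-0.1, 0.3, -0.3]
grip_width: 0.0444
```

Request:
play_rows(motion=[1,0,0,0,0,0,0,1,0,0,0,0,0,0,1,0,0,0,0,0,0,1,0,0,0,0,0,0,1,0,0,0,0,0,0])

```text
time: 22.0
ee_pos: [0.5058, 0.0039, 0.0973]
ee_rot: [[-0.843, 0.45, -0.296], [0.263, -0.136, -0.955], [-0.47, -0.883, -0.003]]
force: [0.1, -0.3, 0.0]
grip_width: 0.0838
```

Run:
```python
from h import *
plan([99,0,130],-1)
p=bot.grab_frame("side"); cv2.imwrite("pics/s13.png",cv2.resize(p["pixels"][150:250,260:400,::-1],None,fx=5,fy=5))
```

```text
t 22.0 q [-0.21  0.36  1.96 -0.13  0.34  1.77] tcp [0.5058 0.0039 0.0973] grip_ramp_mm [96.9 -0.1  0.3] w 83.8
F ramp [ 0.1 -0.2 -0. ] T [0.12 0.36 0.01]
shift tool units(20mm) [-0.11 -6.48 -0.02] in target-frame [-0.1  -6.48 -0.01] turn units(.12) [ 0.01 -0.04 -0.01]
```

View pics/s13.png

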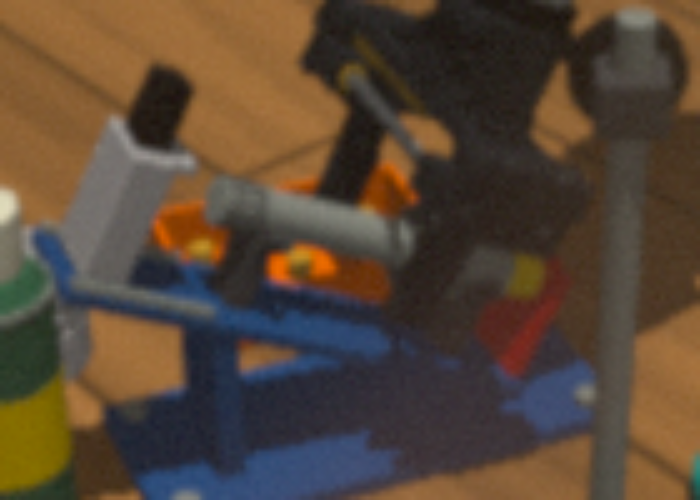

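Request:
play_rows(motion=[1,0,-0.5,0,0,0,0,1,0,-1,0,0,0,0,1,0,-1,0,0,0,0,1,0,-1,0,0,0,0,1,0,-1,0,0,0,0])

```text
time: 22.55
ee_pos: [0.4645, 0.0165, 0.178]
ee_rot: [[-0.842, 0.45, -0.296], [0.262, -0.136, -0.955], [-0.471, -0.882, -0.003]]
force: [0.2, -0.3, -0.2]
grip_width: 0.0882
```

Request:
play_rows(motion=[1,-1,-0.8,0,0,0,0,1,-1,-0.5,0,0,0,0,1,-1,-0.2,0,0,0,0,1,-1,0,0,0,0,0,1,-1,0,0,0,0,0])

```text
time: 23.05
ee_pos: [0.5361, -0.0059, 0.2515]
ee_rot: [[-0.842, 0.451, -0.295], [0.262, -0.136, -0.955], [-0.471, -0.882, -0.004]]
force: [-0.3, 0.3, 0.9]
grip_width: 0.088
```

Request:
play_rows(motion=[1,-1,0,0,0,0,0,1,-1,0,0,0,0,0,1,0,0,0,0,0,0])

```text
time: 23.35
ee_pos: [0.5709, -0.0169, 0.2706]
ee_rot: [[-0.841, 0.452, -0.296], [0.262, -0.137, -0.955], [-0.473, -0.881, -0.004]]
force: [-1.2, -0.2, 0.2]
grip_width: 0.0878
```

Run:
```python
from h import *
plan([238,-0.7,45],-1)
p=bot.grab_frame("side"); cv2.imwrite("pics/s14.png",cv2.resize(p["pixels"][100:250,240:400,::-1],None,fx=4,fy=4)); cv2.imwrite("pics/s14f.png",p["pixels"][:,:,::-1])
p=bot.grab_frame("wrist"); cv2.imwrite("pics/w14.png",p["pixels"][:,:,::-1])
p=bot.grab_frame("top"); cv2.imwrite("pics/t14f.png",p["pixels"][:,:,::-1])
cv2.imwrite("pics/t14.png",cv2.resize(p["pixels"][145:295,290:440,::-1],None,fx=4,fy=4))
```

```text
t 23.35 q [-0.22  0.22  1.53 -0.04  0.9   1.67] tcp [ 0.5709 -0.0169  0.2706] grip_ramp_mm [238.6  -1.  121.2] w 87.8
F ramp [-0.9 -0.5  0.7] T [ 0.12  0.37 -0.02]
shift tool units(20mm) [ 0.05  3.81 -0.01] in target-frame [ 0.03  3.81 -0.01] turn units(.12) [ 0.01 -0.04 -0.03]
```

View pics/s14.png

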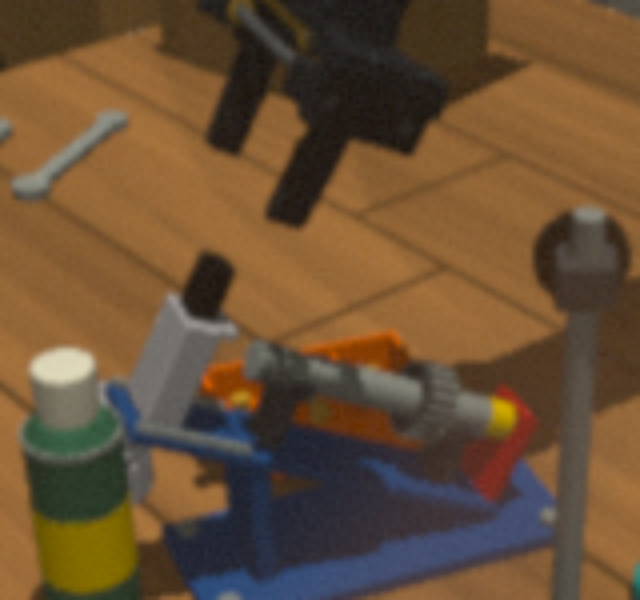

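View pics/w14.png

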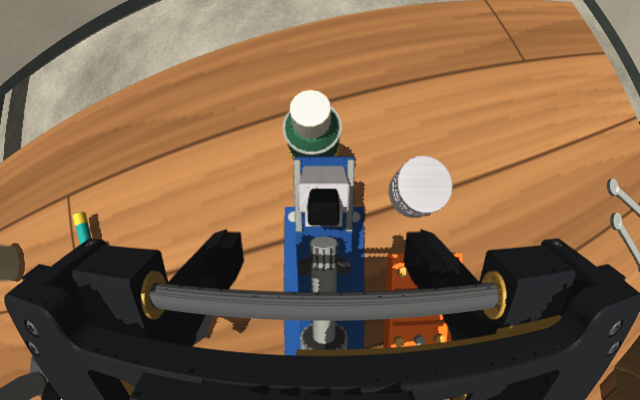

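View pics/t14.png

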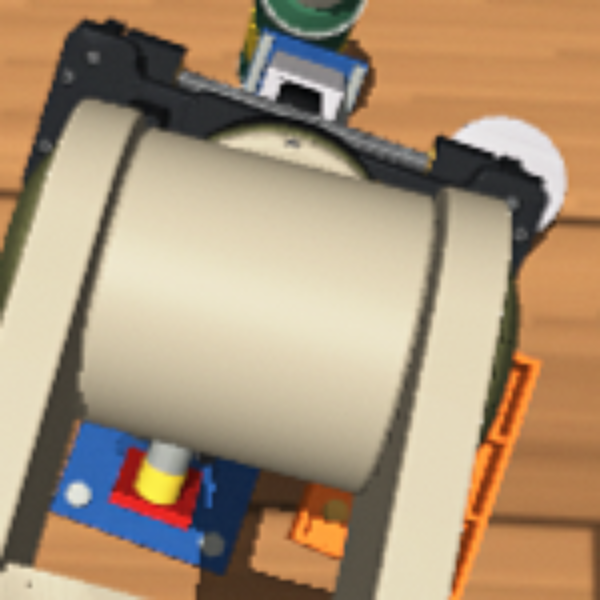

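Request:
play_rows(motion=[1,0.03,1,0,0,0,0,1,0,1,0,0,0,0,1,0,0.8,0,0,0,0,1,0,0.6,0,0,0,0,1,0,0.35,0,0,0,0])

```text
time: 24.0
ee_pos: [0.6025, -0.0264, 0.2016]
ee_rot: [[-0.843, 0.449, -0.296], [0.263, -0.136, -0.955], [-0.469, -0.883, -0.003]]
force: [0.1, -0.0, 0.0]
grip_width: 0.0881
```

Request:
play_rows(motion=[0,0,0,0,0,0,0,0,0,0,0,0,0,0,0,0,0,0,0,0,0,0,0,0,0,0,0,0,0,0,0,0,0,0,0], newtons=15)

```text
time: 24.5
ee_pos: [0.603, -0.0265, 0.203]
ee_rot: [[-0.842, 0.451, -0.296], [0.262, -0.136, -0.955], [-0.471, -0.882, -0.003]]
force: [-0.2, -0.7, 0.1]
grip_width: 0.05
```

Request:
play_rows(motion=[0,0,0,0,0,0,0,0,0,0,0,0,0,0,0,0,0,0,0,0,0,0,0,0,0,0,0,0,0,0,0,0,0,0,0])

```text
time: 25.0
ee_pos: [0.603, -0.0265, 0.2026]
ee_rot: [[-0.843, 0.45, -0.296], [0.262, -0.136, -0.955], [-0.47, -0.883, -0.003]]
force: [0.1, -0.0, 0.4]
grip_width: 0.0219
```

Run:
```python
from h import *
plan([202,-0.7,45],-1)
```

```text
t 25.0 q [-0.23  0.34  1.57 -0.05  0.75  1.67] tcp [ 0.603  -0.0265  0.2026] grip_ramp_mm [236.3  -0.8  45.5] w 21.9
F ramp [ 0.3 -0.   0.3] T [0.05 0.31 0.03]
shift tool units(20mm) [1.72 0.02 0.  ] in target-frame [ 1.72  0.02 -0.  ] turn units(.12) [ 0.01 -0.04 -0.01]
```

Request:
play_rows(motion=[0,0.3,0,0,0,0,0,0,0.4,0,0,0,0,0,0,0.4,0,0,0,0,0,0,0.3,0,0,0,0,0,0,0.1,0,0,0,0,0])

```text
time: 25.5
ee_pos: [0.5769, -0.0185, 0.1881]
ee_rot: [[-0.843, 0.449, -0.296], [0.262, -0.136, -0.955], [-0.47, -0.883, -0.003]]
force: [3.7, -0.6, -0.7]
grip_width: 0.022
```

Run:
```python
from h import *
plan([202,-0.7,45],-1)
p=bot.grab_frame("side"); cv2.imwrite("pics/s15.png",cv2.resize(p["pixels"][150:250,260:400,::-1],None,fx=5,fy=5))
```

```text
t 25.5 q [-0.22  0.32  1.66 -0.05  0.68  1.68] tcp [ 0.5769 -0.0185  0.1881] grip_ramp_mm [205.4  -0.7  45.5] w 22.0
F ramp [ 3.   0.5 -2.3] T [-0.09  0.01  0.  ]
shift tool units(20mm) [0.17 0.02 0.  ] in target-frame [0.17 0.02 0.  ] turn units(.12) [ 0.01 -0.03 -0.  ]
```

View pics/s15.png

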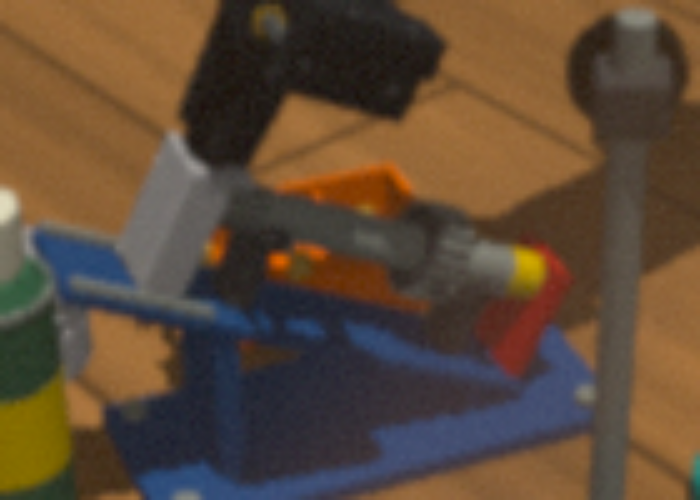

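Contact isn't far off. I'll continue in 1–2 mm steps and watch the force.

Request:
play_rows(motion=[0,0.1,0,0,0,0,0,0,0,0,0,0,0,0])

```text
time: 25.75
ee_pos: [0.5759, -0.0181, 0.1875]
ee_rot: [[-0.843, 0.45, -0.296], [0.262, -0.136, -0.955], [-0.47, -0.883, -0.003]]
force: [0.9, 0.4, 0.1]
grip_width: 0.0218
```

Request:
play_rows(motion=[0,0.06,0,0,0,0,0,0,0,0,0,0,0,0])

```text
time: 25.95
ee_pos: [0.5751, -0.0179, 0.1871]
ee_rot: [[-0.842, 0.45, -0.296], [0.262, -0.136, -0.955], [-0.47, -0.882, -0.003]]
force: [2.3, -0.4, -0.3]
grip_width: 0.022
```

Run:
```python
from h import *
plan([202,-0.7,45],-1)
```

```text
t 25.95 q [-0.22  0.31  1.66 -0.05  0.68  1.68] tcp [ 0.5751 -0.0179  0.1871] grip_ramp_mm [203.2  -0.7  45.5] w 22.0
F ramp [ 1.9  0.3 -1.3] T [-0.11  0.16 -0.  ]
shift tool units(20mm) [0.06 0.02 0.  ] in target-frame [0.06 0.02 0.  ] turn units(.12) [ 0.01 -0.04 -0.01]
```

Request:
play_rows(motion=[0,0.06,0,0,0,0,0,0,0,0,0,0,0,0])

```text
time: 26.15
ee_pos: [0.574, -0.0175, 0.1864]
ee_rot: [[-0.843, 0.45, -0.296], [0.262, -0.136, -0.955], [-0.47, -0.883, -0.003]]
force: [1.5, -1.3, 0.9]
grip_width: 0.0216
```

Request:
play_rows(motion=[0,0.06,0,0,0,0,0,0,0,0,0,0,0,0])

```text
time: 26.35
ee_pos: [0.5733, -0.0173, 0.1861]
ee_rot: [[-0.842, 0.451, -0.296], [0.262, -0.137, -0.955], [-0.471, -0.882, -0.003]]
force: [4.0, -1.3, -0.3]
grip_width: 0.0222
```

Request:
play_rows(motion=[0,0.05,0,0,0,0,0,0,0,0,0,0,0,0])

```text
time: 26.55
ee_pos: [0.5733, -0.0173, 0.1861]
ee_rot: [[-0.841, 0.453, -0.296], [0.262, -0.137, -0.955], [-0.473, -0.881, -0.003]]
force: [8.5, -1.4, -1.8]
grip_width: 0.0222
```

Run:
```python
from h import *
plan([202,-0.7,45],-1)
p=bot.grab_frame("side"); cv2.imwrite("pics/s16.png",cv2.resize(p["pixels"][160:230,270:380,::-1],None,fx=7,fy=7,interpolation=cv2.INTER_CUBIC))
```

```text
t 26.55 q [-0.22  0.31  1.67 -0.06  0.67  1.69] tcp [ 0.5733 -0.0173  0.1861] grip_ramp_mm [201.   -0.7  45.5] w 22.2
F ramp [ 6.7  1.2 -5.6] T [-0.33 -0.64 -0.04]
shift tool units(20mm) [-0.04  0.03  0.  ] in target-frame [-0.04  0.03  0.  ] turn units(.12) [ 0.01 -0.04 -0.03]
```

View pics/s16.png

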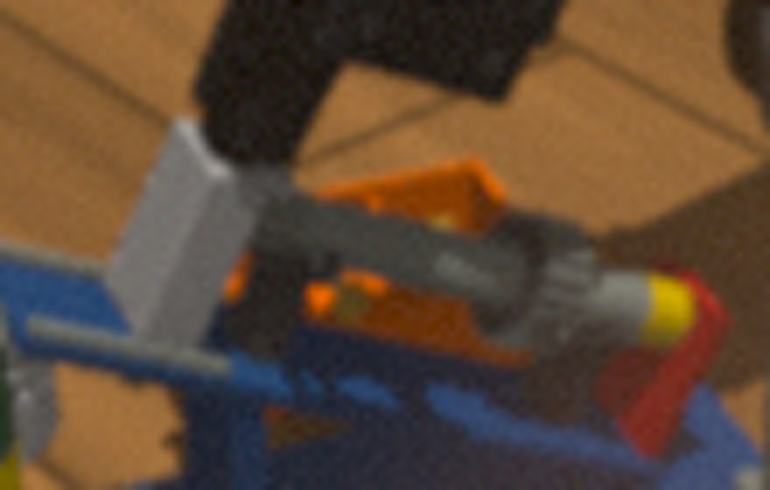

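Request:
play_rows(motion=[0,0.05,0,0,0,0,0,0,0,0,0,0,0,0])

```text
time: 26.8
ee_pos: [0.5732, -0.0173, 0.1861]
ee_rot: [[-0.84, 0.455, -0.296], [0.262, -0.137, -0.955], [-0.475, -0.88, -0.004]]
force: [11.6, -4.4, -1.4]
grip_width: 0.022
```

Request:
play_rows(motion=[0,0.05,0,0,0,0,0,0,0,0,0,0,0,0])

```text
time: 27.0
ee_pos: [0.5732, -0.0173, 0.1861]
ee_rot: [[-0.839, 0.456, -0.296], [0.262, -0.138, -0.955], [-0.477, -0.879, -0.004]]
force: [16.3, -3.5, -2.1]
grip_width: 0.0224
```

Run:
```python
from h import *
plan([202,-0.7,45],-1)
```

```text
t 27.0 q [-0.22  0.31  1.67 -0.06  0.66  1.69] tcp [ 0.5732 -0.0173  0.1861] grip_ramp_mm [200.9  -0.7  45.6] w 22.4
F ramp [13.7  1.4 -9.7] T [-0.53 -1.52  0.02]
shift tool units(20mm) [-0.05  0.03  0.  ] in target-frame [-0.05  0.03  0.  ] turn units(.12) [ 0.02 -0.04 -0.07]
```

Request:
play_rows(motion=[0,-0.07,0,0,0,0,0,0,-0.06,0,0,0,0,0,0,0,0,0,0,0,0])

```text
time: 27.3
ee_pos: [0.5732, -0.0173, 0.1861]
ee_rot: [[-0.842, 0.451, -0.296], [0.262, -0.137, -0.955], [-0.472, -0.882, -0.003]]
force: [7.5, -2.6, -0.3]
grip_width: 0.0215
```

Run:
```python
from h import *
plan([202,-0.7,45],-1)
```

```text
t 27.3 q [-0.22  0.31  1.67 -0.06  0.67  1.69] tcp [ 0.5732 -0.0173  0.1861] grip_ramp_mm [201.   -0.7  45.5] w 21.5
F ramp [ 6.8 -0.3 -4. ] T [-0.28 -0.48 -0.09]
shift tool units(20mm) [-0.05  0.03  0.  ] in target-frame [-0.05  0.03  0.  ] turn units(.12) [ 0.01 -0.04 -0.02]
```

Still flush, with a few newtons of load remaining. Now I'll release and retreat.

Request:
play_rows(motion=[1,0,0,0,0,0,0,1,0,0,0,0,0,0,1,0,0,0,0,0,0,1,0,0,0,0,0,0,1,0,0,0,0,0,0])

```text
time: 27.8
ee_pos: [0.5725, -0.017, 0.1856]
ee_rot: [[-0.843, 0.45, -0.296], [0.262, -0.136, -0.955], [-0.47, -0.883, -0.003]]
force: [-0.7, 0.1, -0.1]
grip_width: 0.0599
```

Request:
play_rows(motion=[1,0,0,0,0,0,0,1,0,-0.4,0,0,0,0,1,0,-0.8,0,0,0,0,1,0,-1,0,0,0,0,1,0,-1,0,0,0,0])

```text
time: 28.3
ee_pos: [0.5432, -0.0082, 0.2432]
ee_rot: [[-0.843, 0.45, -0.296], [0.262, -0.136, -0.955], [-0.47, -0.883, -0.003]]
force: [-1.0, -0.8, 0.2]
grip_width: 0.0883
```

Request:
play_rows(motion=[1,0,-1,0,0,0,0,1,0,-1,0,0,0,0,1,0,-1,0,0,0,0,1,0,-1,0,0,0,0,1,0,-1,0,0,0,0])

```text
time: 28.8
ee_pos: [0.498, 0.0055, 0.3317]
ee_rot: [[-0.842, 0.451, -0.296], [0.262, -0.136, -0.955], [-0.471, -0.882, -0.003]]
force: [-1.0, -0.4, -0.4]
grip_width: 0.0883
```

Request:
play_rows(motion=[1,0.8,-1,0,0,0,0,1,0.8,-1,0,0,0,0,1,0.8,-0.5,0,0,0,0,1,0.8,0,0,0,0,0,1,0.8,0,0,0,0,0])

```text
time: 29.3
ee_pos: [0.4079, 0.0334, 0.3374]
ee_rot: [[-0.842, 0.451, -0.296], [0.262, -0.136, -0.955], [-0.472, -0.882, -0.004]]
force: [1.1, 0.9, -0.1]
grip_width: 0.0881
```

Run:
```python
from h import *
plan([202,-0.7,45],-1)
p=bot.grab_frame("side"); cv2.imwrite("pics/s17f.png",p["pixels"][:,:,::-1]);cv2.imwrite("pics/s17.png",cv2.resize(p["pixels"][150:230,260:385,::-1],None,fx=6,fy=6,interpolation=cv2.INTER_CUBIC))
p=bot.grab_frame("top"); cv2.imwrite("pics/t17f.png",p["pixels"][:,:,::-1]);cv2.imwrite("pics/t17.png",cv2.resize(p["pixels"][120:290,290:440,::-1],None,fx=3.5,fy=3.5,interpolation=cv2.INTER_CUBIC))
```

```text
t 29.3 q [-0.17 -0.13  1.71 -0.06  1.08  1.71] tcp [0.4079 0.0334 0.3374] grip_ramp_mm [119.4  -0.6 260.3] w 88.1
F ramp [ 0.6  1.1 -0.5] T [ 0.11  0.35 -0.03]
shift tool units(20mm) [-4.100e+00  1.078e+01  1.000e-02] in target-frame [-4.130e+00  1.077e+01  1.000e-02] turn units(.12) [ 0.01 -0.04 -0.02]
```

View pics/s17.png

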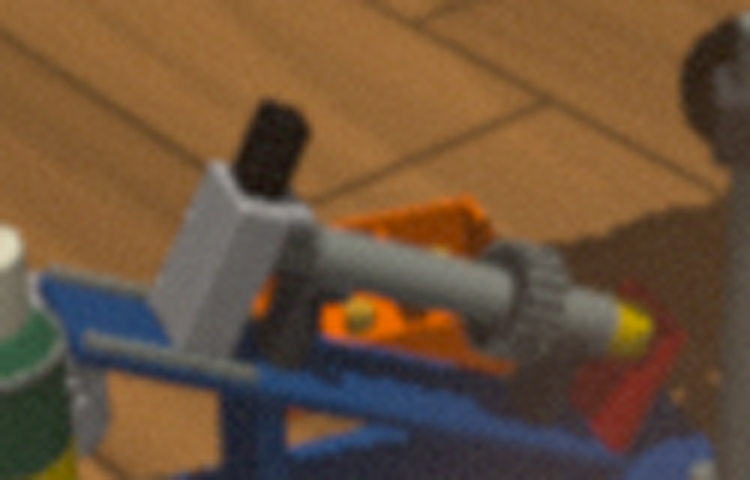

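View pics/t17.png

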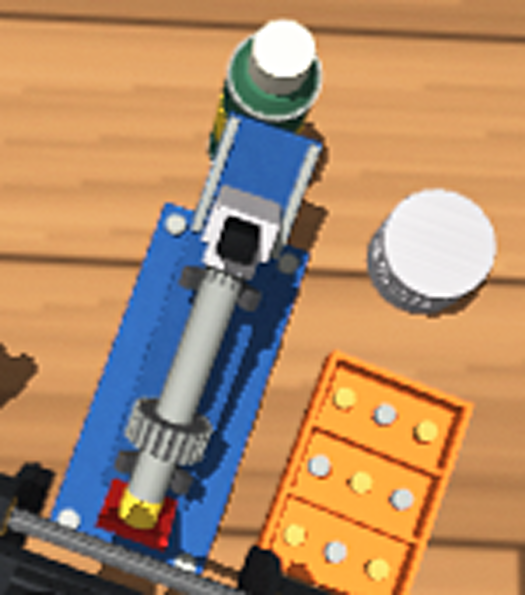

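Run:
```python
from h import *
s=bot.observe(); Rt,p=np.array(s["ee_rot"]),np.array(s["ee_pos"])
f=bot.grab_frame("wrist"); im=f["pixels"][:,:,::-1].copy(); cv2.imwrite("pics/w18.png",im)
for n,v in {"stop top face edge":(0,0,14),"stop outer":(-8,0,14),"gear_end top z12":(0,0,12),"gear hi(75) z25":(75,0,25),"gear lo":(55,0,25),"kface top":(190,20,20),"lip":(178,0,20),"kback":(214,20,20)}.items():
    u=wproj(r2w(v),Rt,p)[0]; print(n,np.round(u,1))
cv2.imwrite("pics/w18z.png",cv2.resize(im[60:300,240:410],None,fx=3.3,fy=2.5,interpolation=cv2.INTER_CUBIC))
```

```text
stop top face edge [323.2 247.8]
stop outer [323.3 252.9]
gear_end top z12 [323.2 247.1]
gear hi(75) z25 [323.  197.8]
gear lo [323.  212.9]
kface top [305.5 103.3]
lip [322.6 113.2]
kback [305.3  83.1]
```

View pics/w18.png

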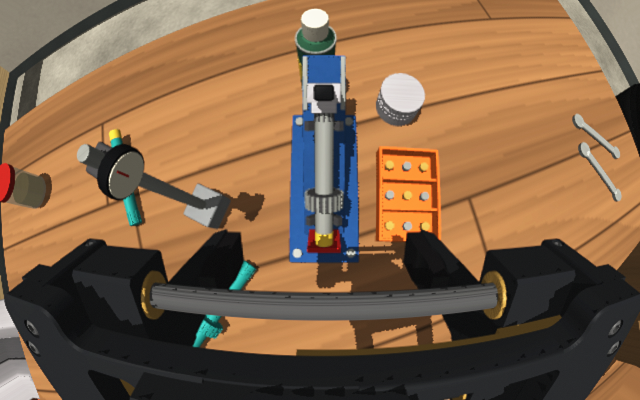

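Run:
```python
import cv2
im=cv2.imread("pics/w18.png")
a=cv2.resize(im[180:265,280:370],None,fx=7,fy=7,interpolation=cv2.INTER_NEAREST); cv2.imwrite("pics/w18a.png",a)
b=cv2.resize(im[70:140,280:370],None,fx=7,fy=7,interpolation=cv2.INTER_NEAREST); cv2.imwrite("pics/w18b.png",b)
```

```text
(no output)
```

View pics/w18a.png

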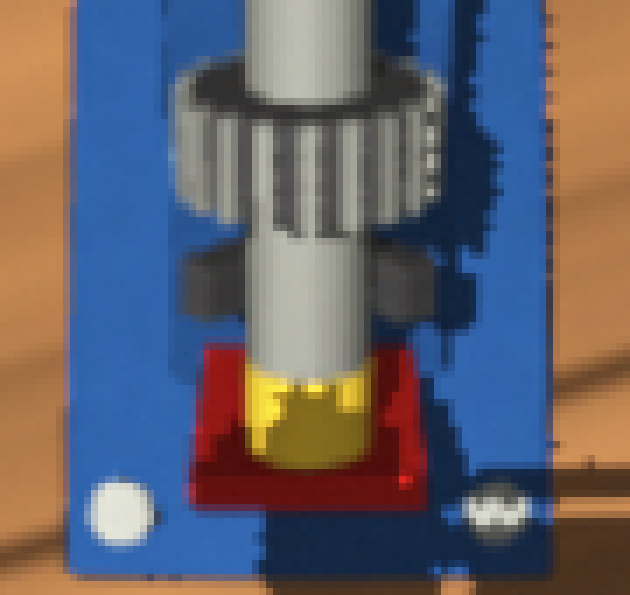

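View pics/w18b.png

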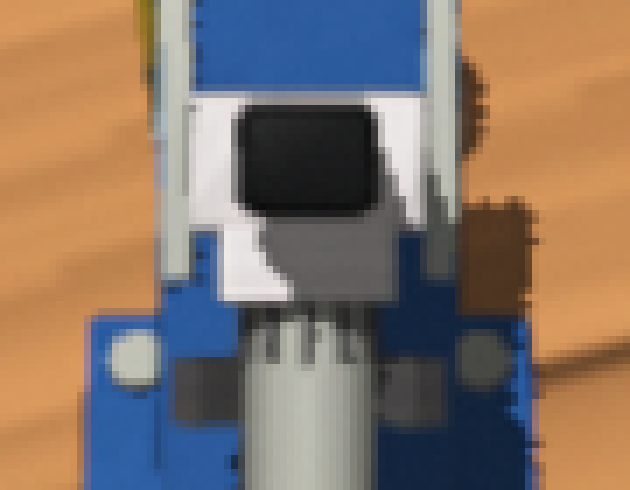

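Run:
```python
import cv2,numpy as np
a=cv2.imread("pics/top0.png").astype(int); b=cv2.imread("pics/t17f.png").astype(int)
for n,(x,y,w,h) in {"can":(352,122,38,32),"piston":(392,170,42,42)}.items():
    print(n,np.abs(a-b)[y:y+h,x:x+w].mean(), cv2.phaseCorrelate(np.float32(a[y:y+h,x:x+w].mean(2)),np.float32(b[y:y+h,x:x+w].mean(2))))
from rig import bot
s=bot.observe(); print(s["time"],s["force"],np.abs(s["qvel"]).max())
print(bot.finish_job())
```

```text
can 8.358552631578947 ((0.05505334597915024, 0.001239683598530661), 0.9971004974097013)
piston 9.551587301587302 ((0.5063943095368195, 0.4951799817345979), 0.9944496514473432)
29.45 [ 0.27066091 -0.31266593  0.83400489] 0.03410497530711308
the job is handed in; nothing more can be done
None
```

The shaft is turned end for end, back in both V-rests with its yellow-banded end against the red stop. The keeper is closed on its upper end and the gripper is clear. I handed the job in at about 29.5 s of the 70 s allowed, and no verdict was reported.

**What I did:** I gripped the keeper handle and slid it up about 27 mm. Then I lifted the shaft out square to the slope, turned it half round about the tool axis above the cradle, and lowered it gently into the rests. I slid the shaft downhill until it stalled against the stop at about 11 N. After letting go, I slid the keeper down until it stalled at about 17 N, eased off and retreated.

**Last checks:**
- **Shaft and keeper:** In the final wrist picture the yellow end and the keeper's lip and back edge all lie within about 0.5 px of where a flush shaft and a keeper at 0 should appear.
- **Can and piston:** Before and after top pictures show shifts of about 0.05 px for the can and 0.7 px for the piston (roughly 1–2 mm). I did not look into whether the piston's shift is real or noise; it is well under the 12 mm limit.
- **Gauge and tray:** I steered around both, and every force reading is explained by the shaft, keeper or cradle. I did not check either one separately at the end.

**Where measurements disagreed:** The cameras differed by about 2 mm on the cradle's sideways position. The wrist view put it 2 mm to one side, but the forces when gripping suggested slightly less. The self-centring V-rests took this up.

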